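# Zero the dial comparator on the master bar and gauge a chassis spine

## Task

The ground steel master bar is lying under the tip of the dial comparator: turn the dial's rim until its zero mark stands under the needle, and let go. Then draw the master out and lay it flat in its black tray (never drop it), and ease the aluminium chassis spine, nose first and lying flat on the stone, in under the tip, so that the tip rests on the middle of the flat on its nose and the dial shows its deviation. Never force the plunger to the end of its travel, and leave the zero setting as it is.

Things in the scene. Friction and masses are not known exactly. Their poses are not given: they have to be found in the camera images.
- stand: comparator stand, fixed: dark stone base 220 (x) x 110 x 40 mm, origin at the centre of its underside. Steel column (25 mm thick, top 101 mm above the bench) at x = +90 mm; from it a grey cross-arm carries the dial gauge on a vertical axis at x = +20 mm, dial up, plunger down. -x is the open front end: parts go in from there, lengthwise along x
- dial_center (a point): centre of the dial gauge's turnable rim, half-way up: knurled dark ring 50 mm in diameter, 12 mm high, the white dial face inside it turning with it, top about 122 mm above the bench; the case below it is narrower (45 mm). Friction (0.04 N m) keeps it where it is left. This frame turns with the rim
- bezel (a joint): turn of the rim, rad, growing clockwise seen from above; at 0 the zero mark points along the stand's +x, at the column. It can turn 3.1 rad either way
- zero_mark (a point): the zero mark on the dial face: a black triangle pointing inwards, the only triangle on it; this point lies 17 mm from the dial's axis and turns with the rim. Two small steel tolerance clips stand at 0.8 mm (0.50 rad) either side of it
- needle (a joint): direction of the black needle, rad, in the same sense and from the same zero direction as bezel (equal values: the needle stands on the zero mark). It goes round once clockwise for 10 mm of plunger travel (0.63 rad per mm)
- needle_tip (a point): point of the black needle near its outer end, 17 mm from the dial's axis, just above the dial face
- plunger (a joint): rise of the sprung plunger, m: 0 hanging free, 0.010 at the end of its travel; it needs about 1 to 2.5 N
- tip (a point): lowest point of the plunger's ball tip (6 mm ball) on the dial's axis; hanging free it is about 13 mm above the stone. It is pushed up by a bevelled nose slid under it
- master_center (a point): centre of the loose master bar: plain ground steel, 120 long (x) x 16 wide (y) x 16 mm high (z), about 0.23 kg; the last 14 mm of its +x end is bevelled on top, from 16 down to 8 mm high. It starts on the stone under the tip, bevelled end towards the column
- master_pad (a point): point on the top of the master, 36 mm from its centre towards the bevelled end: it starts within about 10 mm of the plunger's tip
- spine_center (a point): centre of the loose chassis spine, bare aluminium, 0.09 kg, 120 mm long (x), 8 mm above its flat underside. Nose x = 18 to 60 mm: 18 wide, nominally 16 mm high (some tenths over or under), last 14 mm bevelled down to 8; waist -22 to 18: 12 wide, 9 high; axle block -60 to -22: 22 wide, 20 high, the end to hold. Starts flat on the bench, left or right of the stand
- spine_pad (a point): middle of the flat on top of the spine's nose, 36 mm from its centre towards the nose: the tip shall rest here
- tray: the master's tray, fixed: shallow open black tray with grey lining, 180 (x) x 100 (y) mm, walls 4 mm thick and 16 mm high, inner floor 4 mm above its origin, which is at the centre of its underside; left or right of the stand, opposite the spine
Not all that is in view belongs to the job. Leave any turquoise look-alike of the part that bears spine_center alone. Leave any purple look-alike of the part that bears master_center alone.

How it is judged:
By the outcome, as a careful person would: the job done as asked, in the order asked, and still so for the second after the job is handed in, with the robot touching nothing.
It also fails if it takes over 72 s, if anything falls off the work surface, if the arm or the gripper's body presses on something with over 40 N, if the wrist force passes 120 N, or if a joint passes its speed limit or range.

## Robot

A 6-joint arm with a two-finger parallel gripper is mounted at the origin on the work surface. World frame = base frame: x ahead of the robot, y to its left, z up, the work surface at z = 0. Lengths are in m, angles in rad, forces in N, time in s.
With the tool pointing down it reaches from about 0.25 to 0.8 m from the base axis. Payload 8.5 kg.
Tool frame: the origin (TCP) lies at the very end of the fingers, on their centre line; the grasp point (between the pads) lies r.tcp_to_grasp behind it (r.tcp_to_grasp is the distance from the TCP to the grasp point, in m); x points along the fingers, z is the direction in which the jaws open and shut, and the axes are right-handed (so a half turn about x gives the same grasp; the last joint's range is limited). The gripper opens to 85 mm and grips with 20 to 120 N. Pads are 22 mm wide; open, the fingers measure 114 mm over their backs; the gripper's body (76 mm by 85 mm) begins 54 mm behind the grasp point. The pads swing forward as they close: fully open they stand 13 mm farther back than shut.
Start: joints at [1.142, 0.238, -0.013, 1.319, 0, 1.571], TCP at [0.218, 0.477, 0.231] pointing down, gripper open.
Joint ranges: [-2.66, 2.66], [-1.03, 1.9], [-1.14, 1.46], [-1.82, 2.27], [-1.45, 1.34], [-3.14, 3.14]. Speed limits (rad/s): [2.22, 2.22, 2.79, 3.14, 3.14, 3.14].

## Interface

Orientations are given as a rotation vector (axis times angle).
In Python, from plant import r gives the robot as it stands.
- The arm moves only by the tool play_rows, never from a script. Its argument "deltas" is a list of rows, each a list of 7 numbers: the turn, a rotation vector about the world's x, y, z in degrees, then the shift along the world's x, y, z in m, then the finger opening in m, from 0 to 0.0854. A call has 1 to 10 rows; each row is the pose to reach, as a shift and turn from the pose commanded when the call began; what a row does not reach only later rows make up. A row lasts 1/10 s, in which the tool goes at most 50 mm and 8.59 degrees, less where a joint would pass 70% of its speed; a pose out of reach is approached as far as the arm can. A call with a gripper value outside its range is refused whole. The fingers move at their own pace and stop on an object; "newtons" is the grip in N (left out, the last holds). Time passes only in rows, so rows that repeat a pose let the fingers close. It gives the time, the measured TCP pose, the force and the opening at its end, in the units of the state.
- r.get_obs(): the state, without advancing time (a new reading comes with each control period).
- r.capture(name): name is "scene" or "top" or "wrist"; returns (picture, depth): 480x640x3 uint8, blue, green, red; 480x640 float32, m along the optical axis (not along the pixel's ray), 0 where there is no reading.
- r.camera_params(name): a dict with "camera_matrix" (3x3 intrinsics, pixels), "dist" ([k1, k2, p1, p2, k3] as OpenCV has them; the pictures are not rectified), "rvec" (rotation vector, rad) and "tvec" (3), from world to camera coordinates, as OpenCV has them. Camera axes: x right, y down, z forward; pixel columns grow to the right and rows downward; lengths in m; the calibration is good to about 2 mm. A picture is of the moment at which its call begins: read the wrist's pose just before it. camera_params takes no time and is no camera call; for the wrist camera it gives the pose at the moment of the call.
- r.close_job(): hands the job in, once; it reports no verdict.
Trained networks look in the newest picture that a camera, given by its name, has taken for a name from the list of things; names that differ only in an ending like _2 or _b are one class to them, and where a whole thing is asked for, a point or a joint stands for the part that bears it (a point fixed in the world has none). Each returns a list of dicts, best first, with "confidence" (0 to 1); they miss things now and then, are a little off and sometimes report something else, mostly with a low value. They report only what shows in the picture. A call takes as long as a camera call. They do not tell look-alikes from the thing itself.
- r.spot_in(camera, thing): "location" ([x, y, z] in m, in world coordinates, good to about 4 mm: the middle of the surface that is visible of it).
The state is a dict: "time": time; "joints": joint angles; "dq": joint speeds; "effort": joint torques, N m; "ee_pos": TCP position; "eef_rot": TCP orientation; "wrist_force": force on the tool from outside, world axes, zero at the start; "torque": the same for the moment, N m; "width": finger opening in m.
Only numpy, scipy, OpenCV 4.12 (cv2) and the standard library are available. Lean on these libraries where they do the work, as an engineer would, in place of code of your own. Each camera call takes 0.05 s, during which the arm holds its last target.

## Working session

There is one attempt and no reset: what is moved stays moved. The work goes in short steps, Python scripts to look and compute and a tool call to move; the robot and the scene stay as the last step left them, time stands still between calls to the robot, and variables do not carry over. Pictures are saved under pics/ and viewed, and the job is handed in when it is done.

Besides the shell and the picture viewer there is one more tool, called after "Call:" as name([rows], argument=value, ...), one row to a line, values as JSON. play_rows: Moves the arm, as the interface text tells. Its arguments: {"type":"object","properties":{"deltas":{"type":"array"},"newtons":{"type":"number"}},"required":["deltas"]}

```bash
mkdir -p pics; ls; python3 - <<'E'
from plant import r
import cv2,numpy as np
o=r.get_obs();print({k:np.round(v,4) for k,v in o.items()}, r.tcp_to_grasp)
for c in ["top","scene"]:
    p,d=r.capture(c);cv2.imwrite(f"pics/{c}0.png",p);np.save(f"pics/{c}0d.npy",d)
    for t in ["stand","dial_center","zero_mark","needle_tip","tip","master_center","master_pad","spine_center","spine_pad","tray"]:
        try: print(c,t,[(np.round(q["location"],4),round(q["confidence"],2)) for q in r.spot_in(c,t)][:4])
        except Exception as e: print(c,t,e)
print(r.get_obs()["time"])
E
```

```text
pics
{'time': np.float64(0.0), 'joints': array([ 1.142 ,  0.2388, -0.0143,  1.3192,  0.    ,  1.5708]), 'dq': array([ 0.0012, -0.0003,  0.    , -0.0019,  0.0009,  0.0017]), 'effort': array([ 7.00000e-04, -5.38774e+01,  3.46437e+01,  1.85000e-02,
        1.00000e-04, -0.00000e+00]), 'ee_pos': array([0.2181, 0.4771, 0.2307]), 'eef_rot': array([-0.8886,  1.3833,  0.8873]), 'wrist_force': array([ 0.2751, -0.053 ,  0.3972]), 'torque': array([-0.0569, -0.0081, -0.047 ]), 'width': np.float64(0.0853)} 0.0187
top stand [(array([0.5648, 0.0433, 0.036 ]), 0.76)]
top dial_center [(array([0.6048, 0.0432, 0.1196]), 0.6)]
top zero_mark [(array([0.6037, 0.0384, 0.1218]), 0.65)]
top needle_tip []
top tip []
top master_center [(array([0.3444, 0.0056, 0.0183]), 0.93), (array([0.5514, 0.0286, 0.0592]), 0.9)]
top master_pad [(array([0.5531, 0.0326, 0.0576]), 0.79)]
top spine_center [(array([0.4831, 0.3775, 0.0168]), 0.74), (array([0.314 , 0.2835, 0.017 ]), 0.69), (array([0.5254, 0.2477, 0.0174]), 0.57)]
top spine_pad [(array([0.3107, 0.2837, 0.0175]), 0.81), (array([0.4832, 0.3754, 0.0116]), 0.66), (arra
[... 381 characters left out ...]
85, 0.0172]), 0.66)]
scene tip []
scene master_center [(array([0.3451, 0.0061, 0.0135]), 0.98), (array([0.6019, 0.0453, 0.0481]), 0.7)]
scene master_pad [(array([0.3495, 0.0064, 0.0147]), 0.89), (array([0.598 , 0.0427, 0.0527]), 0.76)]
scene spine_center [(array([0.4992, 0.3701, 0.0151]), 0.97), (array([0.538 , 0.2481, 0.0147]), 0.79), (array([0.3151, 0.2845, 0.0174]), 0.56), (array([0.6119, 0.0401, 0.1208]), 0.37)]
scene spine_pad [(array([0.3171, 0.2883, 0.0103]), 0.85), (array([0.5019, 0.3693, 0.0157]), 0.8), (array([0.5365, 0.2489, 0.0163]), 0.76)]
scene tray [(array([0.6108, 0.0425, 0.1196]), 0.67), (array([ 0.5378, -0.2468,  0.0017]), 0.65), (array([0.5368, 0.2497, 0.016 ]), 0.17)]
1.1
```

View pics/top0.png

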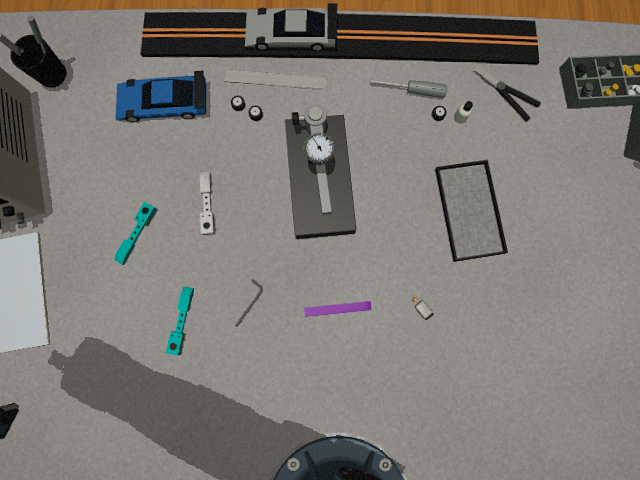

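View pics/scene0.png

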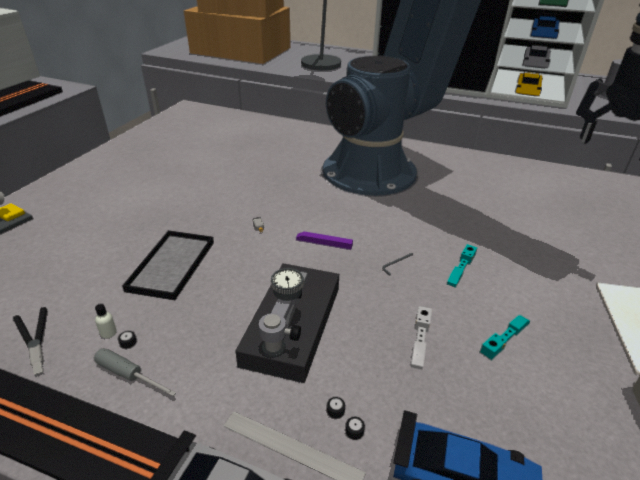

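The top view shows the stand at about (320,175) with the column at the top and the dial at (320,148). The master sticks out at (325,195), the aluminium spine is at (207,203) with its nose up (+x), and the tray is at (471,210). Next I fit the poses from depth.

```bash
cat > h.py <<'E'
from plant import r
import cv2,numpy as np
def cloud(c,d,P=None):
    P=P or r.camera_params(c);K=np.array(P["camera_matrix"]);D=np.array(P["dist"],float)
    R=cv2.Rodrigues(np.array(P["rvec"],float))[0];t=np.array(P["tvec"],float).reshape(3)
    v,u=np.mgrid[0:480,0:640];uv=np.stack([u,v],-1).reshape(-1,1,2).astype(np.float64)
    n=cv2.undistortPoints(uv,K,D).reshape(480,640,2)
    X=np.dstack([n[...,0]*d,n[...,1]*d,d]);W=(X-t)@R
    W[d<=0]=np.nan
    return W
def rect(pts):
    (c,s,a)=cv2.minAreaRect(np.float32(pts*1000)); return np.round(c,1),np.round(s,1),a
def ray(c,u,v,z,P=None):
    P=P or r.camera_params(c);K=np.array(P["camera_matrix"]);D=np.array(P["dist"],float)
    R=cv2.Rodrigues(np.array(P["rvec"],float))[0];t=np.array(P["tvec"],float).reshape(3)
    n=cv2.undistortPoints(np.array([[[u,v]]],float),K,D).reshape(2)
    o=-R.T@t; d=R.T@np.array([n[0],n[1],1.]); return o+d*(z-o[2])/d[2]
E
python3 - <<'E'
from h import *
for c in ["top","scene"]:
    d=np.load(f"pics/{c}0d.npy");W=cloud(c,d);p=cv2.imread(f"pics/{c}0.png")
    X,Y,Z=W[...,0],W[...,1],W[...,2]
    b=(X>.3)&(X<.75)&(Y>-.1)&(Y<.15)&(Z>.025)&(Z<.046)
    print(c,"floor",np.nanmedian(Z[(X>.4)&(X<.5)&(Y>.12)&(Y<.2)]))
    print(" stone",rect(W[b][:,:2]),np.median(Z[b]), b.sum())
    b2=(X>.45)&(X<.75)&(Y>-.0)&(Y<.1)&(Z>.05)&(Z<.062)
    print(" master",rect(W[b2][:,:2]),np.median(Z[b2]),b2.sum())
    b3=(X>.5)&(X<.68)&(Y>-.02)&(Y<.1)&(Z>.112)&(Z<.13)
    print(" dial",rect(W[b3][:,:2]),cv2.minEnclosingCircle(np.float32(W[b3][:,:2]*1000)),np.median(Z[b3]))
    b4=(X>.4)&(X<.62)&(Y>.2)&(Y<.285)&(Z>.004)&(Z<.03)
    print(" spine",rect(W[b4][:,:2]),b4.sum())
    b5=(X>.4)&(X<.7)&(Y<-.15)&(Y>-.33)&(Z>.008)&(Z<.03)
    print(" tray",rect(W[b5][:,:2]),b5.sum())
    # scaled crops
p=cv2.imread("pics/top0.png")
cv2.imwrite("pics/a1.png",cv2.resize(p[100:250,280:370],None,fx=4,fy=4,interpolation=cv2.INTER_CUBIC))
cv2.imwrite("pics/a2.png",cv2.resize(p[160:245,180:230],None,fx=6,fy=6,interpolation=cv2.INTER_CUBIC))
E
```

```text
top floor -7.134667221600009e-05
 stone (array([586.9,  41.5]), array([220. , 110.5]), 6.106840133666992) 0.039829550960591806 5529
 master (array([554.9,  34.5]), array([86.5, 16.3]), 8.097319602966309) 0.0558308133653406 440
 dial (array([605.6,  43.6]), array([50.5, 49.7]), 35.3634033203125) ((605.6231079101562, 43.682743072509766), 25.674095153808594) 0.11949241693490374
 spine (array([500.4, 243.2]), array([196.3,  67.1]), 0.06950896233320236) 692
 tray (array([ 530.7, -241.7]), array([180.3, 101.8]), 9.469590187072754) 945
scene floor -0.00030728732019853967
 stone (array([585.9,  40.7]), array([223.4, 110.3]), 6.235191822052002) 0.039467237036869385 4567
 master (array([599.3,  44.5]), array([180. ,  22.2]), 5.2136311531066895) 0.05485343443836986 188
 dial (array([606.9,  43.1]), array([49.1, 50. ]), 63.89780044555664) ((605.956787109375, 42.74306869506836), 26.23601722717285) 0.1191250142743
 spine (array([536.8, 249.7]), array([121.9,  24.1]), 5.487709045410156) 732
 tray (array([ 530. , -242.6]), array([184.1, 104. ]), 9.693675994873047) 925
```

View pics/a1.png

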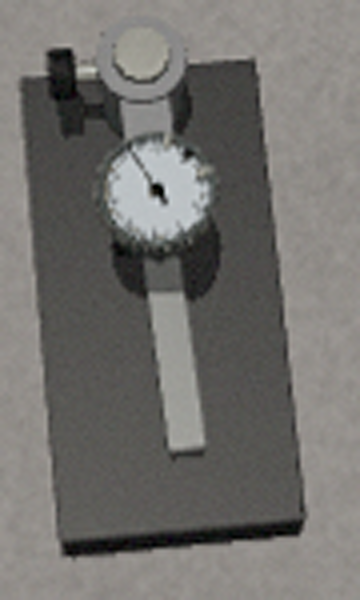

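```bash
python3 - <<'E'
from h import *
o=r.get_obs();R=cv2.Rodrigues(o["eef_rot"])[0];print(R.round(3))
P=r.camera_params("wrist");Rc=cv2.Rodrigues(np.array(P["rvec"]))[0];C=-Rc.T@np.array(P["tvec"]).reshape(3)
print("cam in tool",R.T@(C-o["ee_pos"]),"axes in tool\n",(R.T@Rc.T).round(3),P["camera_matrix"])
E
```

```text
[[-0.    -0.909  0.416]
 [-0.     0.416  0.909]
 [-1.     0.    -0.   ]]
cam in tool [-0.14187967  0.07370943  0.00159357] axes in tool
 [[-0.001 -0.294  0.956]
 [ 0.001 -0.956 -0.294]
 [ 1.     0.001  0.002]] [[419.74726183   0.         315.40392075]
 [  0.         419.74726183 243.64096996]
 [  0.           0.           1.        ]]
```

View pics/a2.png

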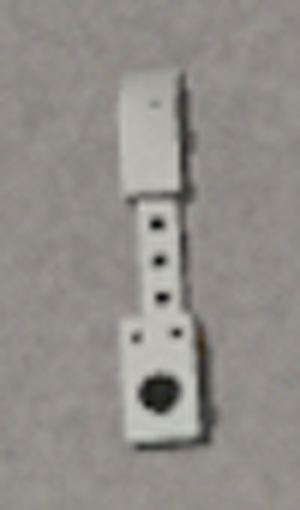

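Call:
play_rows([
  [0,0,0,0.03,-0.033,0,0.085],
  [0,0,0,0.063,-0.07,0,0.085],
  [0,0,0,0.096,-0.107,0,0.085],
  [0,0,0,0.129,-0.144,0,0.085],
  [0,0,0,0.162,-0.181,0,0.085],
  [0,0,0,0.195,-0.218,0,0.085],
  [0,0,0,0.228,-0.255,0,0.085],
  [0,0,0,0.261,-0.292,0,0.085],
  [0,0,0,0.294,-0.329,0,0.085],
  [0,0,0,0.327,-0.366,0,0.085],
], newtons=25)

```text
time: 2.1
ee_pos: [0.5464, 0.1096, 0.2314]
eef_rot: [-0.888, 1.382, 0.888]
wrist_force: [-0.0, 1.8, 0.0]
width: 0.0849
```

Call:
play_rows([
  [0,0,0,0.032,-0.036,0,0.085],
  [0,0,0,0.054,-0.06,0,0.085],
  [0,0,0,0.061,-0.068,0,0.085],
  [0,0,0,0.061,-0.068,0,0.085],
])

```text
time: 2.5
ee_pos: [0.6067, 0.0424, 0.2306]
eef_rot: [-0.886, 1.384, 0.887]
wrist_force: [0.5, 0.1, 0.6]
width: 0.0851
```

```bash
python3 - <<'E'
from h import *
P=r.camera_params("wrist");p,d=r.capture("wrist");cv2.imwrite("pics/w1.png",p);np.save("pics/w1d.npy",d)
o=r.get_obs();print(o["time"],o["ee_pos"],o["joints"].round(3))
import pickle;pickle.dump(P,open("pics/w1P.pkl","wb"))
for t in ["zero_mark","needle_tip","dial_center","master_center"]: print(t,[(np.round(q["location"],4),round(q["confidence"],2)) for q in r.spot_in("wrist",t)][:3])
W=cloud("wrist",d,P);Z=W[...,2];m=(Z>.108)&(Z<.13)&(np.hypot(W[...,0]-.606,W[...,1]-.043)<.035)
print(cv2.minEnclosingCircle(np.float32(W[m][:,:2]*1000)),np.percentile(Z[m],[5,50,95]))
E
```

```text
2.55 [0.60594705 0.04342311 0.23089859] [0.071 0.383 0.195 1.384 0.    0.501]
zero_mark [(array([0.6042, 0.0403, 0.1208]), 0.57)]
needle_tip [(array([0.6078, 0.0452, 0.122 ]), 0.62)]
dial_center [(array([0.6013, 0.0395, 0.1215]), 0.8), (array([0.5576, 0.0473, 0.0408]), 0.47)]
master_center [(array([0.5458, 0.0383, 0.0545]), 0.68)]
((608.142578125, 43.277408599853516), 25.61307716369629) [0.11741172 0.11895461 0.12197892]
```

View pics/w1.png

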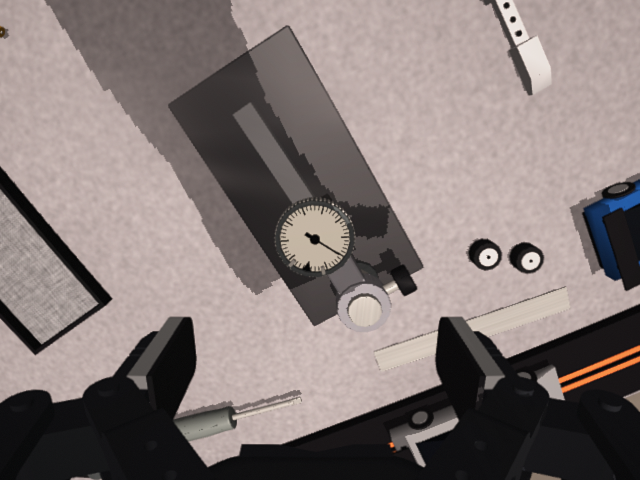

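```bash
cat >> h.py <<'E'
def ortho(c,p,P,cx,cy,z,half,px,yaw):
    # image up = stand +x (yaw), right = stand -y
    K=np.array(P["camera_matrix"]);D=np.array(P["dist"],float)
    n=int(2*half/px);j,i=np.mgrid[0:n,0:n]
    a=half-(j+.5)*px; b=-( (i+.5)*px-half)
    X=cx+a*np.cos(yaw)-b*np.sin(yaw);Y=cy+a*np.sin(yaw)+b*np.cos(yaw)
    q=np.stack([X,Y,np.full_like(X,z)],-1).reshape(-1,3)
    uv=cv2.projectPoints(q,np.array(P["rvec"]),np.array(P["tvec"]),K,D)[0].reshape(n,n,2).astype(np.float32)
    return cv2.remap(p,uv[...,0],uv[...,1],cv2.INTER_CUBIC)
E
python3 - <<'E'
from h import *
import pickle
P=pickle.load(open("pics/w1P.pkl","rb"));p=cv2.imread("pics/w1.png");d=np.load("pics/w1d.npy");W=cloud("wrist",d,P);Z=W[...,2]
yaw=np.radians(6.1)
I=ortho("wrist",p,P,.6081,.0433,.119,.03,.0001,yaw)
cv2.imwrite("pics/w1o.png",I)
# stand from wrist
m=(Z>.03)&(Z<.046)&(np.hypot(W[...,0]-.58,W[...,1]-.04)<.16);print(rect(W[m][:,:2]))
m=(Z>.051)&(Z<.062)&(np.hypot(W[...,0]-.555,W[...,1]-.035)<.06);print("master",rect(W[m][:,:2]))
E
```

```text
(array([588.1,  41.1]), array([220.3, 110.6]), 6.321140766143799)
master (array([554.,  34.]), array([82.6, 16.5]), 8.652494430541992)
```

View pics/w1o.png

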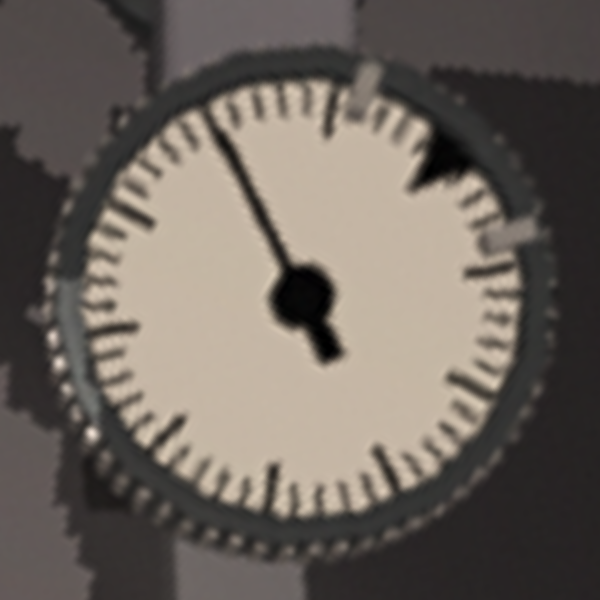

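Rectified dial: centre (302,297), needle tip (212,118) at about −27°, zero-mark triangle tip (412,190) at about +45.5°. So the rim needs about 72° counter-clockwise. Descending with the jaws at azimuth 65°.

Call:
play_rows([
  [0,0,0,0.001,0,-0.03,0.085],
  [0,0,0,0.001,0,-0.065,0.085],
  [0,0,0,0.001,0,-0.1,0.085],
  [0,0,0,0.001,0,-0.12,0.075],
  [0,0,0,0.001,0,-0.127,0.065],
  [0,0,0,0.001,0,-0.127,0.06],
  [0,0,0,0.001,0,-0.127,0.06],
], newtons=20)

```text
time: 3.45
ee_pos: [0.6078, 0.0439, 0.1057]
eef_rot: [-0.889, 1.38, 0.887]
wrist_force: [0.0, 0.5, 0.7]
width: 0.0599
```

Call:
play_rows([
  [0,0,0,0,0,0,0.046],
  [0,0,0,0,0,0,0.046],
  [0,0,0,0,0,0,0.046],
  [0,0,0,0,0,0,0.046],
], newtons=20)

```text
time: 3.85
ee_pos: [0.6071, 0.0415, 0.1065]
eef_rot: [-0.89, 1.384, 0.884]
wrist_force: [-5.3, -8.3, 9.7]
width: 0.0491
```

```bash
python3 - <<'E'
from h import *
o=r.get_obs();print(o["ee_pos"],o["wrist_force"],o["torque"],o["width"])
p,d=r.capture("wrist");cv2.imwrite("pics/w2.png",p)
E
```

```text
[0.60713037 0.04153339 0.10646679] [-5.32405849 -8.25218829  9.71519192] [-2.13595135  1.32226443 -0.02097571] 0.04909436931219201
```

View pics/w2.png

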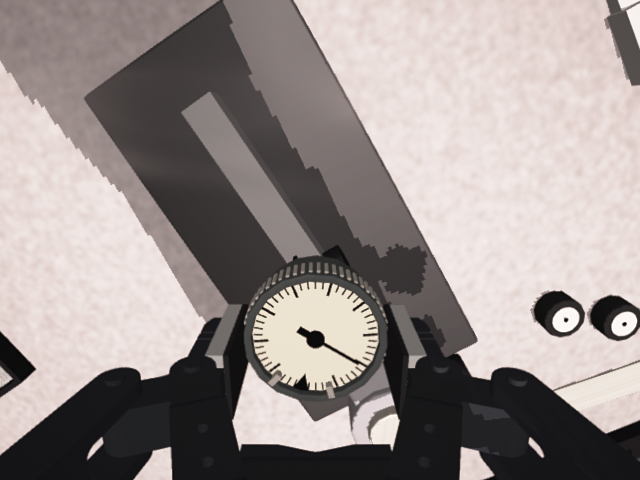

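Call:
play_rows([
  [0,0,0,-0.001,-0.002,0.001,0.046],
  [0,0,0,-0.001,-0.002,0.001,0.046],
])

```text
time: 4.1
ee_pos: [0.607, 0.0414, 0.1065]
eef_rot: [-0.888, 1.38, 0.887]
wrist_force: [0.1, 0.3, 3.4]
width: 0.0488
```

```bash
python3 - <<'E'
from h import *
o=r.get_obs();print(o["ee_pos"],o["wrist_force"],o["torque"],o["width"])
E
```

```text
[0.60704268 0.04136964 0.10653776] [0.07651298 0.254461   3.40118961] [-0.50042336  0.27351106 -0.08796785] 0.048829992998239154
```

Call:
play_rows([
  [0,0,5,0,0,0,0.046],
  [0,0,13,0,0,0,0.046],
  [0,0,21,0,0,0,0.046],
  [0,0,29,0,0,0,0.046],
  [0,0,36,0,0,0,0.046],
  [0,0,36,0,0,0,0.046],
])

```text
time: 4.7
ee_pos: [0.6072, 0.042, 0.1065]
eef_rot: [-1.357, 1.105, 1.355]
wrist_force: [-0.5, 3.1, 6.3]
width: 0.0483
```

```bash
python3 - <<'E'
from h import *
o=r.get_obs();print(o["ee_pos"],o["wrist_force"],o["torque"],o["width"],o["joints"])
E
```

```text
[0.60718834 0.04202117 0.10651699] [-0.50969099  3.07598141  6.31624523] [ 0.07100801 -0.01288513  0.04374826] 0.04826403740762415 [ 6.88535572e-02  4.41269460e-01 -3.81033259e-02  1.08894927e+00
  4.80946682e-04 -1.33050222e-01]
```

```bash
cat >> h.py <<'E'
def dial(name,cx=.6081,cy=.0433):
    import pickle
    P=r.camera_params("wrist");p,d=r.capture("wrist");cv2.imwrite(f"pics/{name}.png",p);np.save(f"pics/{name}d.npy",d);pickle.dump(P,open(f"pics/{name}P.pkl","wb"))
    I=ortho("wrist",p,P,cx,cy,.119,.03,.0001,np.radians(6.1));cv2.imwrite(f"pics/{name}o.png",I)
E
python3 -c "
from h import *
dial('w3')"
```

```text
(no output)
```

View pics/w3.png

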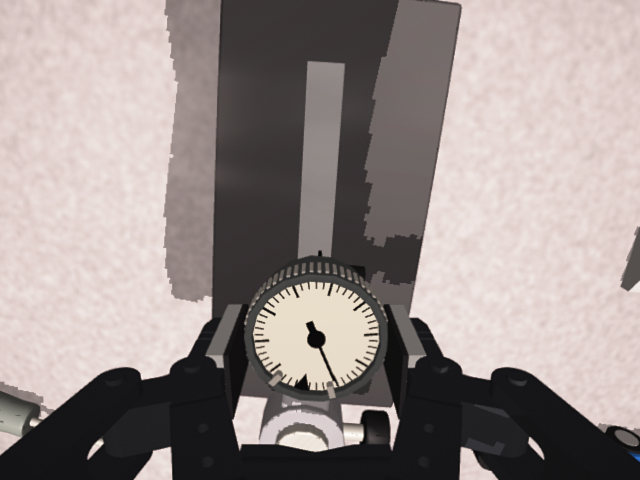

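View pics/w3o.png

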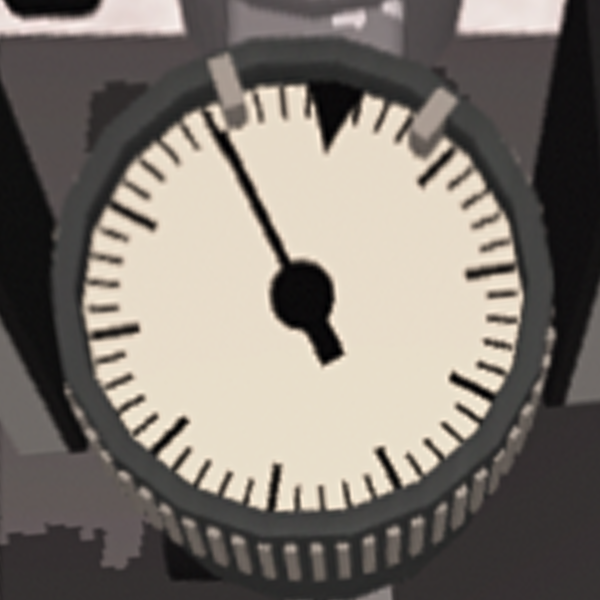

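Call:
play_rows([
  [0,0,5,0,0,0,0.046],
  [0,0,13,0,0,0,0.046],
  [0,0,21,0,0,0,0.046],
  [0,0,29,0,0,0,0.046],
  [0,0,36,0,0,0,0.046],
  [0,0,36,0,0,0,0.046],
])

```text
time: 5.35
ee_pos: [0.6069, 0.0426, 0.1065]
eef_rot: [-1.789, 0.693, 1.787]
wrist_force: [-2.0, 5.8, 5.8]
width: 0.0489
```

```bash
python3 - <<'E'
from h import *
dial('w4')
o=r.get_obs();print(o["ee_pos"],o["wrist_force"],o["torque"],o["width"],o["joints"])
E
```

```text
[0.60695115 0.04259587 0.10651052] [-1.82321831  5.56318798  7.25857266] [ 0.77419289 -0.0250865   0.03362241] 0.048962170558855045 [ 0.06920586  0.44110858 -0.03839084  1.08903184  0.00170421 -0.7569993 ]
```

View pics/w4o.png

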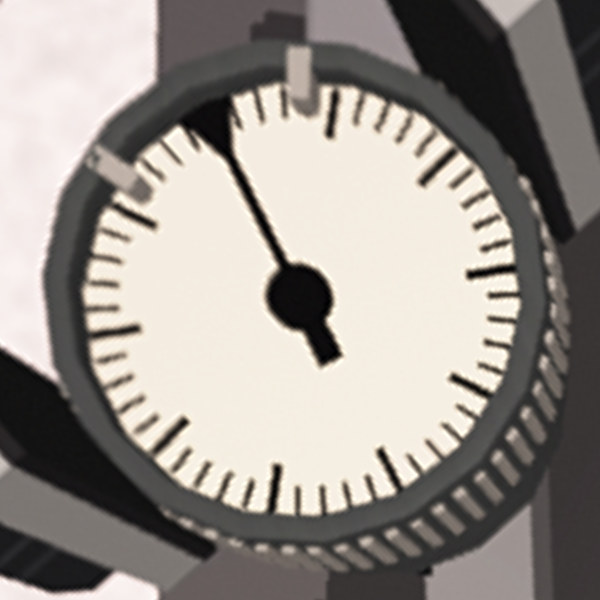

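Call:
play_rows([
  [0,0,0,-0.0005,0.0013,0,0.046],
  [0,0,0,-0.0005,0.0013,0,0.046],
])

```text
time: 5.6
ee_pos: [0.6069, 0.0427, 0.1065]
eef_rot: [-1.788, 0.698, 1.783]
wrist_force: [0.6, -0.5, 6.7]
width: 0.0491
```

Call:
play_rows([
  [0,0,0,0,0,0,0.07],
  [0,0,0,0,0,0,0.085],
  [0,0,0,0,0,0,0.085],
  [0,0,0,0,0,0.01,0.085],
  [0,0,0,0,0,0.04,0.085],
  [0,0,0,0,0,0.08,0.085],
  [0,0,0,0,0,0.11,0.085],
  [0,0,0,0,0,0.12,0.085],
  [0,0,0,0,0,0.12,0.085],
])

```text
time: 6.5
ee_pos: [0.6065, 0.0428, 0.2271]
eef_rot: [-1.79, 0.695, 1.784]
wrist_force: [0.3, -0.1, -0.3]
width: 0.0854
```

```bash
python3 - <<'E'
from h import *
dial('w5')
o=r.get_obs();print(o["time"],o["ee_pos"],o["wrist_force"],o["joints"])
import pickle
P=pickle.load(open("pics/w5P.pkl","rb"));d=np.load("pics/w5d.npy");W=cloud("wrist",d,P);Z=W[...,2]
m=(Z>.03)&(Z<.046)&(np.hypot(W[...,0]-.58,W[...,1]-.04)<.16);print(rect(W[m][:,:2]))
m=(Z>.051)&(Z<.062)&(np.hypot(W[...,0]-.555,W[...,1]-.035)<.06);print("master",rect(W[m][:,:2]),np.median(Z[m]))
E
```

```text
6.55 [0.60586361 0.04272909 0.22540308] [-0.58563792  0.49536047  0.19003422] [ 7.04422233e-02  3.82971316e-01  1.80885050e-01  1.36799236e+00
 -6.50953312e-05 -7.57206072e-01]
(array([587.9,  41. ]), array([220.4, 110.5]), 6.192526340484619)
master (array([555.3,  34.3]), array([85.5, 16.9]), 8.572240829467773) 0.05523093682766863
```

View pics/w5o.png

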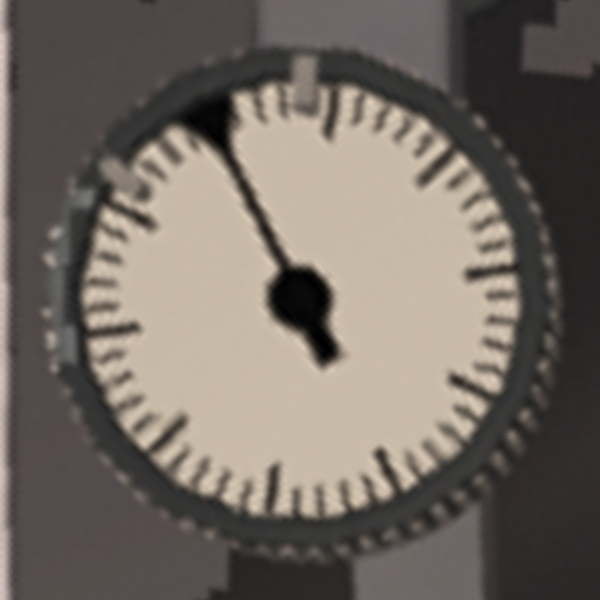

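View pics/w5.png

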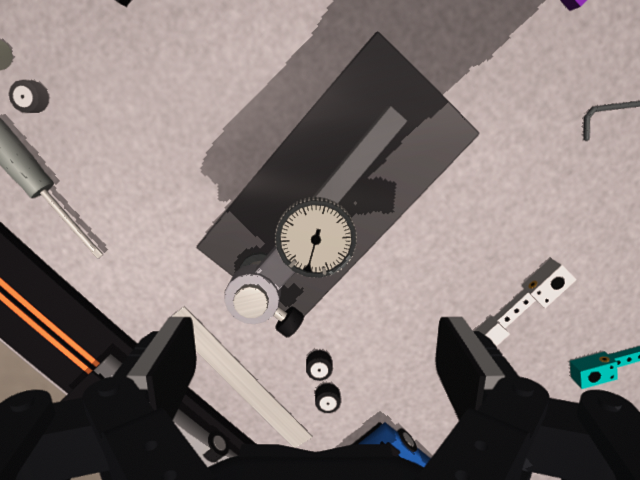

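Zero mark now sits under the needle (both at about −27°), with the rim released. Next is the master: front end at about (0.511, 0.0265), yaw about 8.5°.

Call:
play_rows([
  [0,0,-8,-0.02,-0.003,0,0.05],
  [0,0,-16,-0.05,-0.008,0,0.05],
  [0,0,-24,-0.075,-0.013,-0.02,0.05],
  [0,0,-32,-0.079,-0.014,-0.05,0.05],
  [0,0,-39,-0.079,-0.014,-0.09,0.05],
  [0,0,-39,-0.079,-0.014,-0.13,0.05],
  [0,0,-39,-0.079,-0.014,-0.155,0.05],
  [0,0,-39,-0.079,-0.014,-0.165,0.05],
  [0,0,-39,-0.079,-0.014,-0.165,0.05],
])

```text
time: 7.45
ee_pos: [0.5251, 0.0286, 0.0584]
eef_rot: [-1.315, 1.139, 1.32]
wrist_force: [-0.7, -0.2, 0.3]
width: 0.0501
```

```bash
python3 - <<'E'
from h import *
dial('w6')
o=r.get_obs();print(o["time"],o["ee_pos"],o["wrist_force"],cv2.Rodrigues(o["eef_rot"])[0].round(3))
import pickle
P=pickle.load(open("pics/w6P.pkl","rb"));d=np.load("pics/w6d.npy");W=cloud("wrist",d,P);Z=W[...,2]
m=(Z>.051)&(Z<.058)&(np.hypot(W[...,0]-.54,W[...,1]-.034)<.04)
m&=np.abs(W[...,1]-.034-(W[...,0]-.555)*.15)<.013
print("master",rect(W[m][:,:2]),np.median(Z[m]),m.sum())
E
```

```text
7.5 [0.52624445 0.0287112  0.05981854] [ 0.02768271 -0.52192626  0.77505586] [[-0.002 -0.989 -0.147]
 [-0.    -0.147  0.989]
 [-1.     0.002  0.   ]]
master (array([546.2,  32.8]), array([68.1, 16.2]), 8.40104866027832) 0.055266416486651405 6077
```

View pics/w6.png

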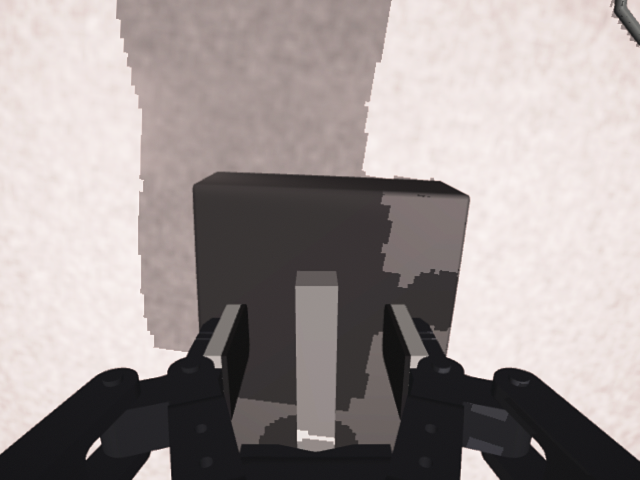

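Call:
play_rows([
  [0,0,0,0,0,-0.01,0.05],
  [0,0,0,0,0,-0.0155,0.04],
  [0,0,0,0,0,-0.0155,0.025],
  [0,0,0,0,0,-0.0155,0.012],
  [0,0,0,0,0,-0.0155,0.012],
  [0,0,0,0,0,-0.0155,0.012],
  [0,0,0,0,0,-0.0155,0.012],
], newtons=50)

```text
time: 8.2
ee_pos: [0.5269, 0.0287, 0.0451]
eef_rot: [-1.317, 1.136, 1.316]
wrist_force: [-1.8, 0.4, 4.2]
width: 0.0144
```

```bash
python3 - <<'E'
from h import *
o=r.get_obs();print(o["time"],o["ee_pos"],o["wrist_force"],o["torque"],o["width"])
E
```

```text
8.2 [0.52685262 0.02873787 0.04512559] [-1.79065333  0.43414676  4.1713333 ] [-0.00226189  0.36962566  0.01116521] 0.014389617712188118
```

Call:
play_rows([
  [0,0,0,-0.006,-0.0009,0,0.012],
  [0,0,0,-0.016,-0.0024,0,0.012],
  [0,0,0,-0.026,-0.0039,0,0.012],
  [0,0,0,-0.038,-0.0057,0,0.012],
  [0,0,0,-0.052,-0.0078,0,0.012],
  [0,0,0,-0.068,-0.01,0,0.012],
  [0,0,0,-0.084,-0.0125,0.001,0.012],
  [0,0,0,-0.095,-0.014,0.003,0.012],
  [0,0,0,-0.1,-0.015,0.01,0.012],
  [0,0,0,-0.1,-0.015,0.02,0.012],
])

```text
time: 9.2
ee_pos: [0.4253, 0.0136, 0.065]
eef_rot: [-1.316, 1.138, 1.318]
wrist_force: [0.4, -0.4, -1.7]
width: 0.0145
```

```bash
python3 - <<'E'
from h import *
dial('w7')
o=r.get_obs();print(o["time"],o["ee_pos"],o["wrist_force"],o["torque"],o["width"])
p,d=r.capture("scene");cv2.imwrite("pics/s7.png",p[200:400,180:400].repeat(3,0).repeat(3,1))
E
```

```text
9.25 [0.42738085 0.01370901 0.06683294] [ 0.84513818  0.40330731 -0.84588387] [-0.00066204 -0.04059323  0.02111781] 0.014360296119120266
```

View pics/w7.png

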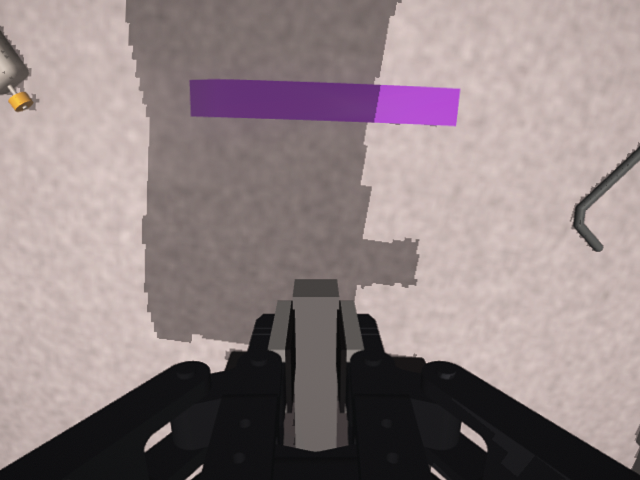

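View pics/s7.png

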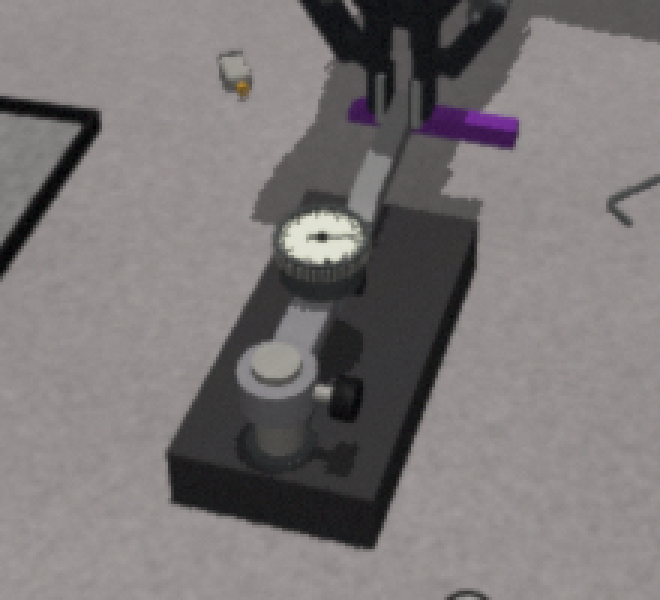

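Call:
play_rows([
  [0,0,0,0,-0.015,0.02,0.012],
  [0,0,0,0,-0.05,0.035,0.012],
  [0,0,1,0.01,-0.095,0.035,0.012],
  [0,0,1,0.025,-0.14,0.035,0.012],
  [0,0,1,0.04,-0.185,0.035,0.012],
  [0,0,1,0.052,-0.225,0.035,0.012],
  [0,0,1,0.058,-0.25,0.02,0.012],
  [0,0,1,0.06,-0.262,0.0,0.012],
  [0,0,1,0.06,-0.265,-0.02,0.012],
  [0,0,1,0.06,-0.265,-0.03,0.012],
])

```text
time: 10.3
ee_pos: [0.4865, -0.2518, 0.033]
eef_rot: [-1.327, 1.128, 1.33]
wrist_force: [-0.5, -0.1, -2.2]
width: 0.0144
```

```bash
python3 - <<'E'
from h import *
dial('w8')
o=r.get_obs();print(o["time"],o["ee_pos"],o["wrist_force"],o["torque"],o["width"])
p,d=r.capture("scene");cv2.imwrite("pics/s8.png",p[150:350,80:300].repeat(3,0).repeat(3,1))
p,d=r.capture("top");cv2.imwrite("pics/t8.png",p[130:290,400:540].repeat(3,0).repeat(3,1))
E
```

```text
10.35 [ 0.48586925 -0.25097608  0.03212668] [-1.44493593 -0.24600553 -3.29855883] [-0.0026188   0.20882849 -0.00082679] 0.014563406361314656
```

View pics/w8.png

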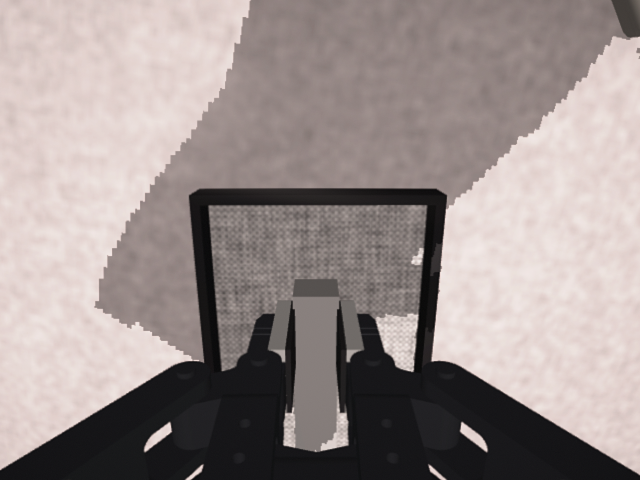

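View pics/s8.png

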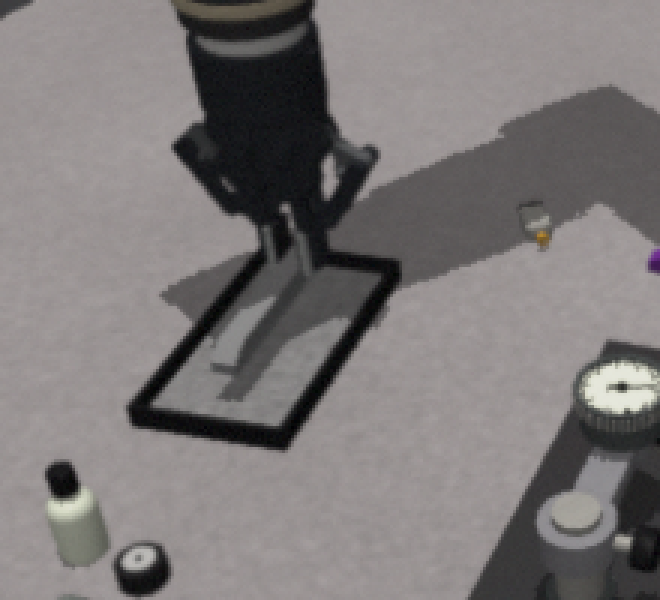

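View pics/t8.png

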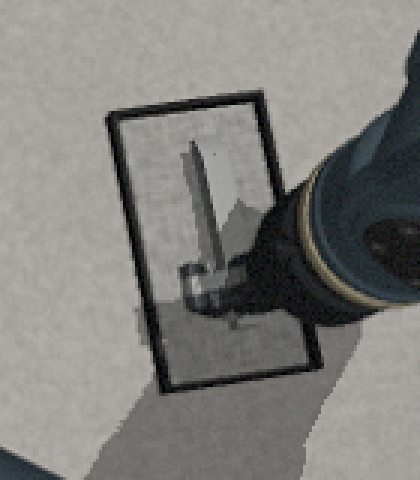

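The bar is over the tray, clear of the walls. Lowering it.

Call:
play_rows([
  [0,0,0,0,0,-0.008,0.012],
  [0,0,0,0,0,-0.016,0.012],
  [0,0,0,0,0,-0.02,0.012],
  [0,0,0,0,0,-0.021,0.012],
  [0,0,0,0,0,-0.022,0.012],
  [0,0,0,0,0,-0.022,0.012],
])

```text
time: 11.05
ee_pos: [0.4868, -0.2513, 0.0128]
eef_rot: [-1.33, 1.127, 1.329]
wrist_force: [-0.3, -0.6, -1.6]
width: 0.0144
```

```bash
python3 - <<'E'
from h import *
o=r.get_obs();print(o["time"],o["ee_pos"],o["wrist_force"],o["torque"],o["width"])
E
```

```text
11.05 [ 0.48680204 -0.25129287  0.01284637] [-0.28633961 -0.59892156 -1.59200202] [0.02644884 0.07001507 0.03207868] 0.014374932308455587
```

Call:
play_rows([
  [0,0,0,0,0,-0.0015,0.012],
  [0,0,0,0,0,-0.0025,0.012],
  [0,0,0,0,0,-0.003,0.012],
  [0,0,0,0,0,-0.0035,0.012],
  [0,0,0,0,0,-0.0035,0.012],
])

```text
time: 11.55
ee_pos: [0.4867, -0.2513, 0.0093]
eef_rot: [-1.329, 1.127, 1.329]
wrist_force: [-0.9, -0.9, -1.3]
width: 0.0145
```

```bash
python3 - <<'E'
from h import *
o=r.get_obs();print(o["time"],o["ee_pos"],o["wrist_force"],o["torque"],o["width"])
E
```

```text
11.55 [ 0.48673416 -0.25129209  0.00926914] [-0.92352808 -0.92505447 -1.25686264] [-0.03240357  0.04742679  0.04074125] 0.014501735641866529
```

Call:
play_rows([
  [0,0,0,0,0,-0.0005,0.012],
  [0,0,0,0,0,-0.001,0.012],
  [0,0,0,0,0,-0.001,0.012],
])

```text
time: 11.85
ee_pos: [0.4868, -0.2513, 0.0091]
eef_rot: [-1.33, 1.127, 1.329]
wrist_force: [-3.1, 2.0, 8.5]
width: 0.0143
```

```bash
python3 - <<'E'
from h import *
o=r.get_obs();print(o["time"],o["ee_pos"],o["wrist_force"],o["torque"],o["width"])
import pickle
dial('w9')
P=pickle.load(open("pics/w9P.pkl","rb"));d=np.load("pics/w9d.npy");W=cloud("wrist",d,P);Z=W[...,2]
for a in [-10,-5,0,5,40,60]:
  x=.4867+a*.000986;y=-.2513+a*.000165+.0015
  m=(np.hypot(W[...,0]-x,W[...,1]-y)<.004);print(a,np.nanmedian(Z[m]) if m.sum() else None,m.sum())
m=(Z<.008)&(np.abs(W[...,0]-.47)<.02)&(np.abs(W[...,1]+.22)<.015);print("floor",np.median(Z[m]),m.sum())
E
```

```text
11.85 [ 0.48680674 -0.25130522  0.00912166] [-3.07638203  2.04708747  8.46026657] [0.25917532 0.66188537 0.02911392] 0.014269140576279165
-10 0.08612450350646535 1626
-5 0.0199845884332886 673
0 0.019287512527664134 363
5 0.019310754720914675 349
40 0.019280574160560202 269
60 None 0
floor 0.003819005517244979 7187
```

View pics/w9.png

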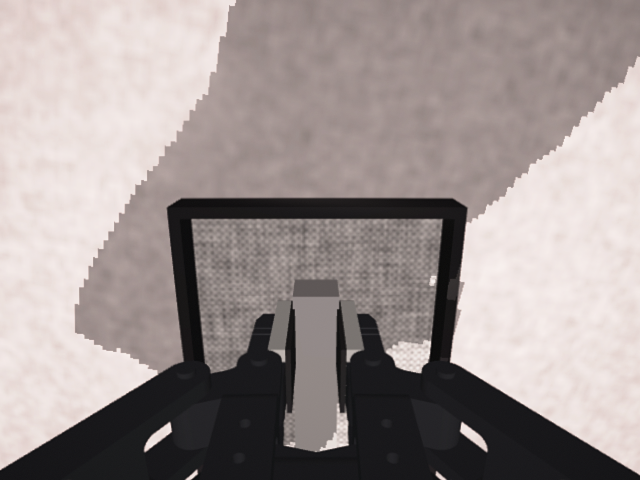

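Call:
play_rows([
  [0,0,0,0,0,0,0.03],
  [0,0,0,0,0,0,0.036],
  [0,0,0,0,0,0,0.036],
  [0,0,0,0,0,0.01,0.036],
  [0,0,0,0,0,0.05,0.036],
  [0,0,0,0,0,0.09,0.036],
  [0,0,0,0,0.02,0.13,0.036],
  [0,0,0,0,0.06,0.15,0.036],
])

```text
time: 12.7
ee_pos: [0.4883, -0.1929, 0.1623]
eef_rot: [-1.332, 1.127, 1.322]
wrist_force: [1.7, 0.7, 0.1]
width: 0.0357
```

Call:
play_rows([
  [0,0,0,0,0.045,0.01,0.05],
  [0,0,-1,0,0.09,0.01,0.05],
  [0,0,-2,0,0.135,0.01,0.05],
  [0,0,-3,0,0.18,0.01,0.05],
  [0,0,-4,0,0.225,0.01,0.05],
  [0,0,-4,0,0.27,0.01,0.05],
  [0,0,-4,0,0.315,0.01,0.05],
  [0,0,-4,0,0.36,0.01,0.05],
  [0,0,-4,0,0.4,0.0,0.05],
  [0,0,-4,0,0.43,0.0,0.05],
])

```text
time: 13.7
ee_pos: [0.486, 0.241, 0.1581]
eef_rot: [-1.28, 1.163, 1.28]
wrist_force: [0.3, -0.3, -0.3]
width: 0.0501
```

```bash
python3 - <<'E'
from h import *
dial('w10')
o=r.get_obs();print(o["time"],o["ee_pos"],o["wrist_force"])
print(cv2.Rodrigues(o["eef_rot"])[0].round(3))
p,d=r.capture("top");cv2.imwrite("pics/t10.png",p);np.save("pics/t10d.npy",d)
import pickle
P=pickle.load(open("pics/w10P.pkl","rb"));dw=np.load("pics/w10d.npy")
for n,W in (("wrist",cloud("wrist",dw,P)),("top",cloud("top",d))):
  Z=W[...,2]
  b=(np.abs(W[...,0]-.53)<.08)&(np.abs(W[...,1]-.249)<.028)
  for lo,hi in ((.004,.03),(.013,.018),(.018,.024),(.006,.011)):
    m=b&(Z>lo)&(Z<hi)
    if m.sum()>10: print(n,lo,hi,rect(W[m][:,:2]),m.sum())
  m=(np.abs(W[...,0]-.53)<.09)&(np.abs(W[...,1]+.245)<.035)&(Z>.014)&(Z<.03)
  if m.sum()>10: print(n,"master",rect(W[m][:,:2]),np.median(Z[m]))
E
```

```text
13.75 [0.4865644  0.24430742 0.15838882] [1.28961244 3.36854613 0.36227712]
[[ 0.    -0.995 -0.098]
 [ 0.002 -0.098  0.995]
 [-1.    -0.001  0.002]]
wrist 0.004 0.03 (array([539.2, 250.4]), array([121.5,  23.1]), 5.18098258972168) 3638
wrist 0.013 0.018 (array([534.7, 249.9]), array([112.5,  23. ]), 5.040241718292236) 1009
wrist 0.018 0.024 (array([498.1, 246.2]), array([38.7, 21.6]), 6.355571269989014) 1591
wrist 0.006 0.011 (array([539.3, 251.4]), array([121.3,  20.7]), 6.6848955154418945) 912
top 0.004 0.03 (array([529. , 248.7]), array([150.1,  30.7]), 3.9119479656219482) 436
top 0.013 0.018 (array([534.5, 248.2]), array([112.4,  21.8]), 5.062121391296387) 126
top 0.018 0.024 (array([530.3, 249.6]), array([105.1,  23. ]), 7.083361625671387) 229
top 0.006 0.011 (array([537.4, 249. ]), array([119.6,  21.2]), 5.919540882110596) 45
top master (array([ 530.5, -248.9]), array([179.7,  68.8]), 3.0035853385925293) 0.01924352367137004
```

View pics/w10.png

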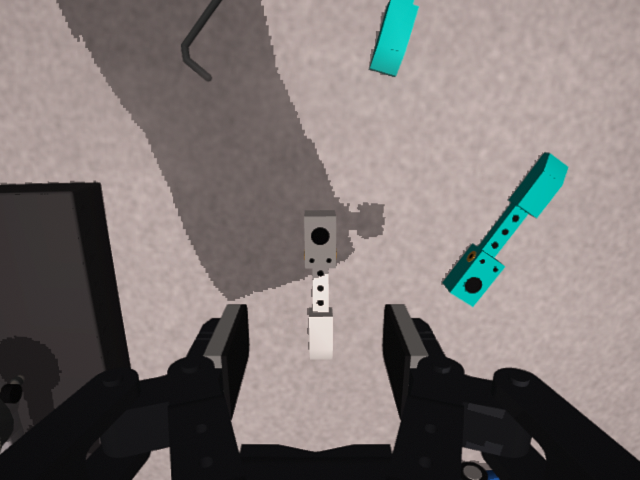

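View pics/t10.png

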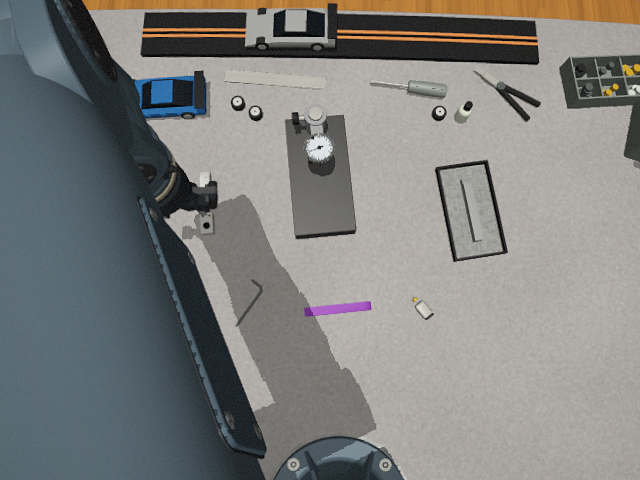

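The spine's axle block faces me at (320,237), nose at (320,335), aligned with the jaws. The turquoise look-alikes are well clear. I descend to 48 mm behind the spine centre, on the rear of the block.

Call:
play_rows([
  [0,0,0,0.002,0,-0.03,0.05],
  [0,0,0,0.0025,0,-0.07,0.05],
  [0,0,0,0.0025,0,-0.11,0.05],
  [0,0,0,0.0025,0,-0.135,0.05],
  [0,0,0,0.0025,0,-0.145,0.05],
  [0,0,0,0.0025,0,-0.148,0.05],
  [0,0,0,0.0025,0,-0.148,0.05],
])

```text
time: 14.5
ee_pos: [0.49, 0.2387, 0.0112]
eef_rot: [-1.279, 1.162, 1.278]
wrist_force: [-0.5, 0.5, 0.1]
width: 0.0498
```

```bash
python3 - <<'E'
from h import *
dial('w11')
o=r.get_obs();print(o["time"],o["ee_pos"],o["wrist_force"])
import pickle
P=pickle.load(open("pics/w11P.pkl","rb"));dw=np.load("pics/w11d.npy");W=cloud("wrist",dw,P);Z=W[...,2]
b=(np.abs(W[...,0]-.5)<.04)&(np.abs(W[...,1]-.247)<.015)&(Z>.017)&(Z<.024);print(rect(W[b][:,:2]),b.sum())
E
```

```text
14.55 [0.4902228  0.23894166 0.01162742] [ 0.07737035  1.2860542  -0.57672259]
(array([498.1, 246.3]), array([39.5, 22.3]), 6.230515003204346) 5711
```

View pics/w11.png

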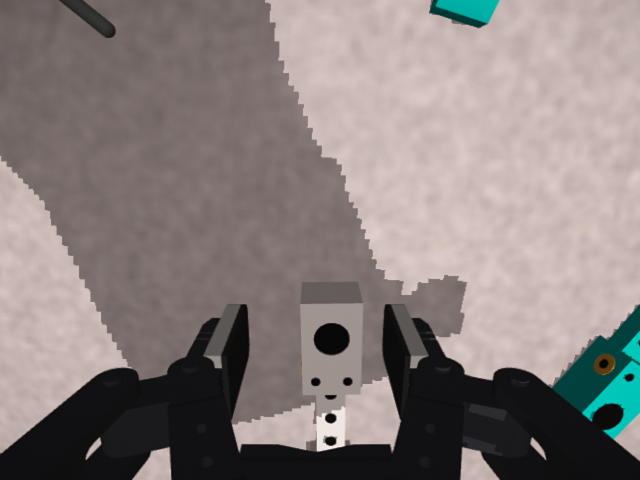

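Call:
play_rows([
  [0,0,0.5,-0.0005,0.005,-0.002,0.05],
  [0,0,0.5,-0.0005,0.005,-0.0055,0.05],
  [0,0,0.5,-0.0005,0.005,-0.0055,0.035],
  [0,0,0.5,-0.0005,0.005,-0.0055,0.025],
  [0,0,0.5,-0.0005,0.005,-0.0055,0.018],
  [0,0,0.5,-0.0005,0.005,-0.0055,0.018],
  [0,0,0.5,-0.0005,0.005,-0.0055,0.018],
], newtons=50)

```text
time: 15.25
ee_pos: [0.4888, 0.2439, 0.0051]
eef_rot: [-1.285, 1.158, 1.285]
wrist_force: [-1.2, 0.4, 5.9]
width: 0.0208
```

```bash
python3 - <<'E'
from h import *
dial('w12')
o=r.get_obs();print(o["time"],o["ee_pos"],o["wrist_force"],o["torque"],o["width"])
print(cv2.Rodrigues(o["eef_rot"])[0].round(3))
import pickle
P=pickle.load(open("pics/w12P.pkl","rb"));dw=np.load("pics/w12d.npy");W=cloud("wrist",dw,P);Z=W[...,2]
b=(np.abs(W[...,0]-.5)<.04)&(np.abs(W[...,1]-.247)<.012)&(Z>.017)&(Z<.024);print(rect(W[b][:,:2]),b.sum())
E
```

```text
15.3 [0.48882528 0.24386659 0.00509693] [-2.42540247 -0.03382427  5.71564474] [0.05600266 0.30832818 0.04754966] 0.02089470939320632
[[ 0.    -0.995 -0.103]
 [ 0.    -0.103  0.995]
 [-1.    -0.     0.   ]]
(array([498.5, 247. ]), array([41.8, 24. ]), 0.028841033577919006) 6031
```

View pics/w12.png

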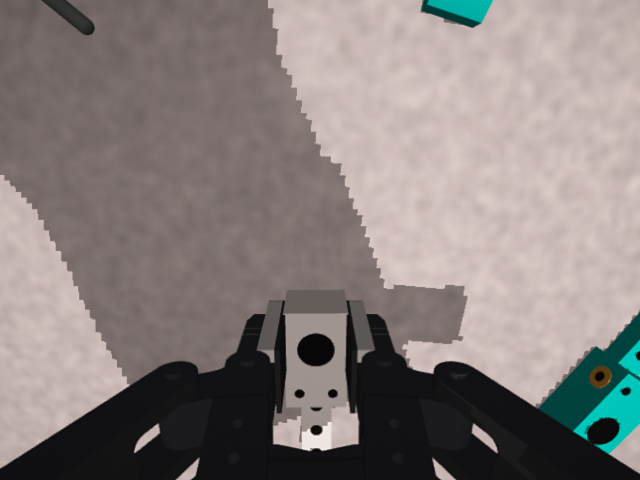

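Call:
play_rows([
  [0,0,0,0,0,0.02,0.018],
  [0,0,0,-0.01,-0.005,0.05,0.018],
  [0,0,0,-0.03,-0.03,0.07,0.018],
  [0,0,0,-0.041,-0.07,0.07,0.018],
  [0,0,0,-0.041,-0.11,0.07,0.018],
  [0,0,0,-0.041,-0.15,0.07,0.018],
  [0,0,0.2,-0.041,-0.185,0.068,0.018],
  [0,0,0.2,-0.041,-0.21,0.06,0.018],
  [0,0,0.2,-0.041,-0.219,0.052,0.018],
  [0,0,0.2,-0.041,-0.219,0.048,0.018],
])

```text
time: 16.3
ee_pos: [0.4473, 0.0239, 0.052]
eef_rot: [-1.286, 1.159, 1.287]
wrist_force: [-0.1, -0.1, -0.6]
width: 0.0206
```

Call:
play_rows([
  [0,0,0,0,0,0,0.018],
  [0,0,0,0,0,0,0.018],
])

```text
time: 16.5
ee_pos: [0.4478, 0.0257, 0.0527]
eef_rot: [-1.288, 1.156, 1.289]
wrist_force: [0.7, -1.3, -0.8]
width: 0.0209
```

```bash
python3 - <<'E'
from h import *
dial('w13')
o=r.get_obs();print(o["time"],o["ee_pos"],o["wrist_force"],o["torque"],o["width"])
print(cv2.Rodrigues(o["eef_rot"])[0].round(3))
p,d=r.capture("scene");cv2.imwrite("pics/s13.png",p[200:400,180:400].repeat(3,0).repeat(3,1))
p,d=r.capture("top");cv2.imwrite("pics/t13.png",p[100:300,220:420].repeat(3,0).repeat(3,1))
E
```

```text
16.55 [0.44792815 0.02568198 0.05286287] [ 0.02911578  0.54338483 -1.89345001] [0.03463845 0.07214076 0.02682698] 0.020567834679210976
[[ 0.    -0.994 -0.108]
 [ 0.    -0.108  0.994]
 [-1.    -0.     0.   ]]
```

View pics/w13.png

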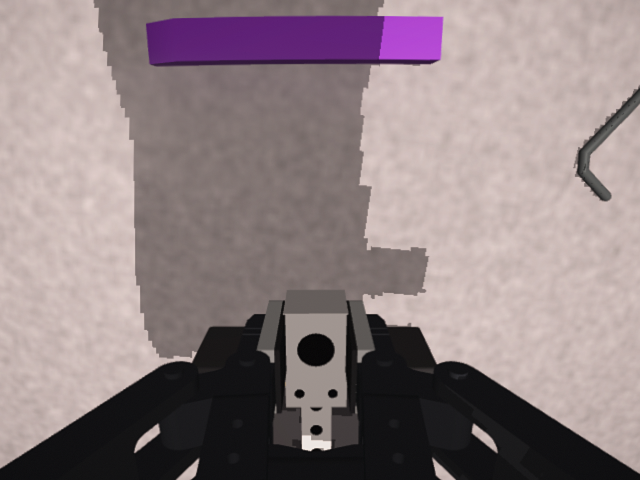

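View pics/s13.png

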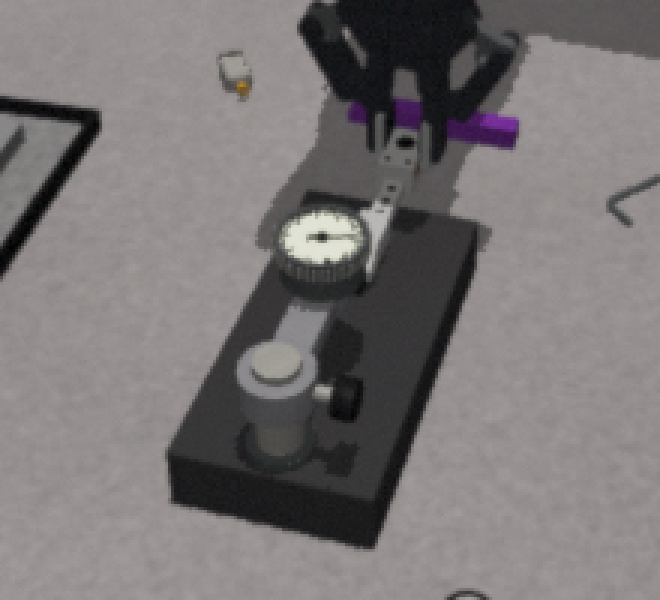

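View pics/t13.png

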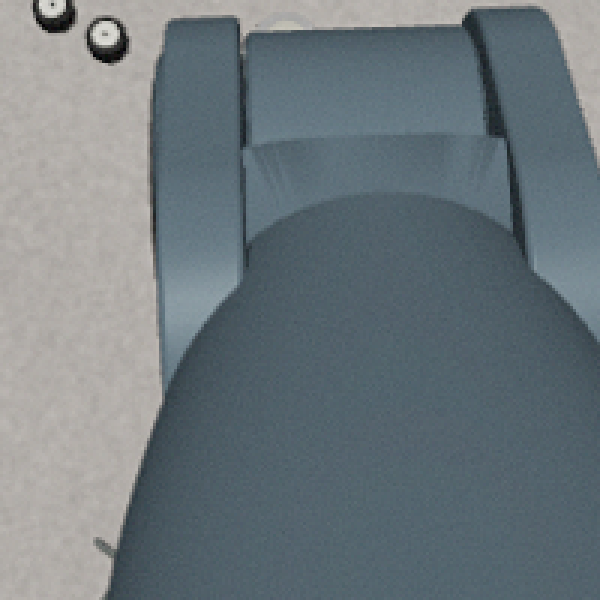

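Call:
play_rows([
  [0,0,0,0,-0.0005,-0.004,0.018],
  [0,0,0,0,-0.0005,-0.006,0.018],
  [0,0,0,0,-0.0005,-0.007,0.018],
  [0,0,0,0,-0.0005,-0.007,0.018],
])

```text
time: 17.05
ee_pos: [0.4476, 0.0243, 0.0456]
eef_rot: [-1.288, 1.157, 1.288]
wrist_force: [-0.5, 0.6, -1.1]
width: 0.0211
```

```bash
python3 - <<'E'
from h import *
o=r.get_obs();print(o["time"],o["ee_pos"],o["wrist_force"],o["torque"],o["width"])
p,d=r.capture("scene");np.save("pics/s14d.npy",d);cv2.imwrite("pics/s14.png",p)
W=cloud("scene",d);Z=W[...,2]
b=(W[...,0]>.47)&(W[...,0]<.6)&(np.abs(W[...,1]-.033)<.03)&(Z>.052)&(Z<.0585)
print(rect(W[b][:,:2]),b.sum())
E
```

```text
17.05 [0.44758873 0.02426829 0.04555695] [-0.54876687  0.62814827 -1.08888226] [-0.0045326   0.03716879 -0.03990245] 0.02106432762685154
(array([509.7,  36.5]), array([79.7, 21.1]), 13.591287612915039) 96
```

Call:
play_rows([
  [0,0,0,0,0,-0.0005,0.018],
  [0,0,0,0,0,-0.001,0.018],
  [0,0,0,0,0,-0.001,0.018],
])

```text
time: 17.4
ee_pos: [0.4478, 0.0242, 0.045]
eef_rot: [-1.288, 1.157, 1.287]
wrist_force: [-1.3, -0.6, 3.3]
width: 0.0208
```

```bash
python3 - <<'E'
from h import *
o=r.get_obs();print(o["time"],o["ee_pos"],o["wrist_force"],o["torque"],o["width"])
s=cv2.imread("pics/s14.png");cv2.imwrite("pics/s14c.png",cv2.resize(s[220:340,250:370],None,fx=5,fy=5,interpolation=cv2.INTER_CUBIC))
E
```

```text
17.4 [0.44784895 0.02419299 0.0449885 ] [-1.3183392  -0.64547022  3.28027556] [-0.05020123  0.16152409  0.01294106] 0.02076575368871831
```

View pics/s14c.png

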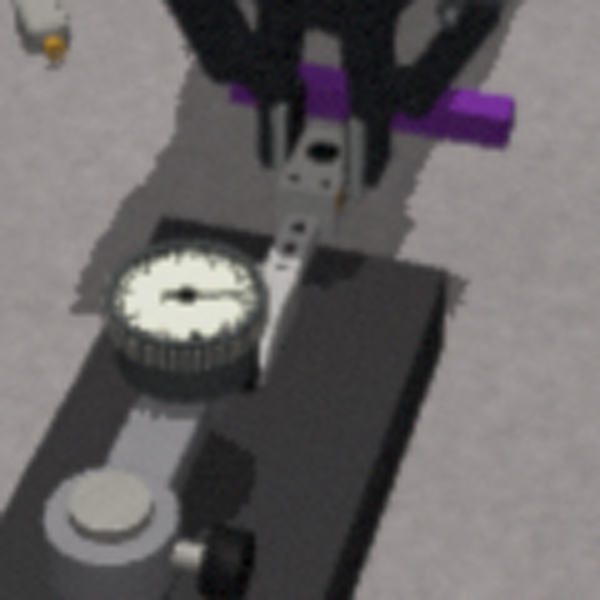

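Call:
play_rows([
  [0,0,0,0.006,0.0007,0,0.018],
  [0,0,0,0.013,0.0014,0,0.018],
  [0,0,0,0.02,0.0022,0,0.018],
  [0,0,0,0.027,0.003,0,0.018],
  [0,0,0,0.034,0.0038,0,0.018],
  [0,0,0,0.04,0.0045,0,0.018],
  [0,0,0,0.043,0.0048,0,0.018],
  [0,0,0,0.045,0.005,0,0.018],
  [0,0,0,0.045,0.005,0,0.018],
])

```text
time: 18.3
ee_pos: [0.4909, 0.0291, 0.0451]
eef_rot: [-1.286, 1.159, 1.29]
wrist_force: [-10.7, -1.7, 13.8]
width: 0.0204
```

```bash
python3 - <<'E'
from h import *
o=r.get_obs();print(o["time"],o["ee_pos"],o["wrist_force"],o["torque"],o["width"])
p,d=r.capture("scene");cv2.imwrite("pics/s15.png",cv2.resize(p[220:340,250:370],None,fx=5,fy=5,interpolation=cv2.INTER_CUBIC))
dial('w15')
E
```

```text
18.3 [0.49092283 0.02906243 0.04506058] [-10.6872184   -1.65536485  13.76398778] [-0.19560752  1.96425159 -0.02227585] 0.02043007642922973
```

View pics/s15.png

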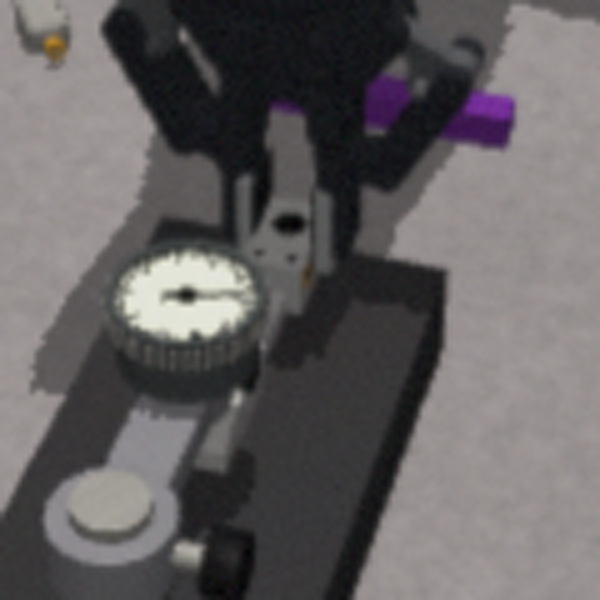

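View pics/w15.png

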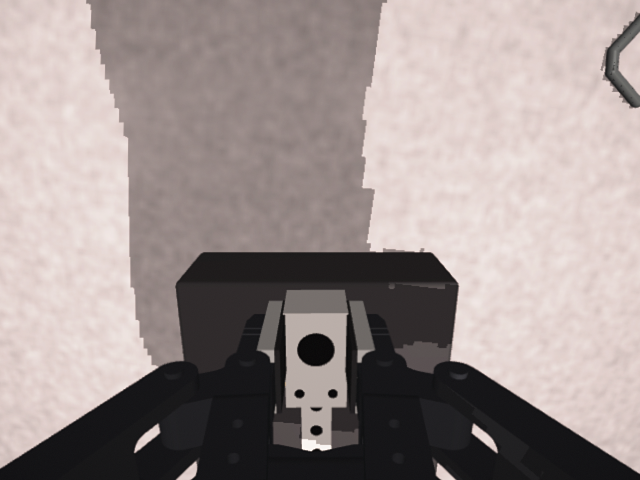

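```bash
python3 - <<'E'
from h import *
P=r.camera_params("scene")
pr=lambda q:cv2.projectPoints(np.array(q,float).reshape(-1,3),np.array(P["rvec"]),np.array(P["tvec"]),np.array(P["camera_matrix"]),np.array(P["dist"],float))[0].reshape(-1,2)
f=lambda uv:((uv-[250,220])*5).round(0)
ax=np.array([.6061,.0435])
print("dial top",f(pr([*ax,.119])),"tip53",f(pr([*ax,.053])),"tip56",f(pr([*ax,.056])),"stone",f(pr([*ax,.04])))
u=np.array([.9942,.1071])
for off in (-10,0,10,20,24): print(off,f(pr([*(ax+u*off/1000),.048])))
W=cloud("scene",r.capture("scene")[1])
# nose end top edge at crop pixel (195..230, 455)
for (a,b) in ((212,455),(212,462),(225,440),(235,415),(240,400)):
    print((a,b),W[int(220+b/5),int(250+a/5)].round(4))
o=r.get_obs();print(o["ee_pos"],o["wrist_force"],o["effort"].round(2))
E
```

```text
dial top [[187. 297.]] tip53 [[191. 453.]] tip56 [[191. 446.]] stone [[192. 482.]]
-10 [[201. 443.]]
0 [[191. 464.]]
10 [[182. 486.]]
20 [[171. 507.]]
24 [[167. 516.]]
(212, 455) [0.5977 0.0462 0.0455]
(212, 462) [0.5985 0.0466 0.0441]
(225, 440) [0.5927 0.0494 0.0489]
(235, 415) [0.5831 0.0488 0.0514]
(240, 400) [0.5773 0.0481 0.0528]
[0.49090211 0.02904472 0.04503274] [-10.57856675  -1.36190698  13.08167951] [  0.22 -48.21  30.21  -4.25   0.13   0.  ]
```

Call:
play_rows([
  [0,0,0,0,0,0.0006,0.018],
  [0,0,0,0,0,0.0012,0.018],
  [0,0,0,0,0,0.0012,0.018],
])

```text
time: 18.75
ee_pos: [0.4932, 0.0293, 0.0459]
eef_rot: [-1.288, 1.156, 1.287]
wrist_force: [-0.5, 0.6, -1.3]
width: 0.0207
```

```bash
python3 - <<'E'
from h import *
o=r.get_obs();print(o["time"],o["ee_pos"],o["wrist_force"],o["torque"],o["width"])
p,d=r.capture("scene");cv2.imwrite("pics/s16.png",cv2.resize(p[260:320,270:330],None,fx=10,fy=10,interpolation=cv2.INTER_CUBIC))
W=cloud("scene",d)
for v in range(296,314,2): print(v,[(u,W[v,u].round(4).tolist()) for u in range(286,302,3)])
E
```

```text
18.75 [0.49315208 0.02926777 0.04594206] [-0.5478276   0.56785865 -1.30886793] [0.00272713 0.04121745 0.01793162] 0.020698681757000296
296 [(286, [0.6265, 0.0503, 0.1047]), (289, [0.6234, 0.0538, 0.1033]), (292, [0.6221, 0.0582, 0.1037]), (295, [0.6178, 0.0613, 0.1011]), (298, [0.6121, 0.0637, 0.0971]), (301, [0.561, 0.0464, 0.0472])]
298 [(286, [0.625, 0.0494, 0.0989]), (289, [0.6239, 0.054, 0.0997]), (292, [0.6224, 0.0583, 0.0998]), (295, [0.6169, 0.0608, 0.0961]), (298, [0.6003, 0.0584, 0.0808]), (301, [0.5613, 0.0465, 0.0429])]
300 [(286, [0.6263, 0.05, 0.0962]), (289, [0.6245, 0.0542, 0.0961]), (292, [0.6146, 0.0546, 0.0876]), (295, [0.6062, 0.0558, 0.0808]), (298, [0.5785, 0.0486, 0.0541]), (301, [0.5634, 0.0474, 0.0405])]
302 [(286, [0.6259, 0.0497, 0.0915]), (289, [0.625, 0.0543, 0.0924]), (292, [0.6152, 0.0548, 0.084]), (295, [0.6074, 0.0563, 0.0777]), (298, [0.578, 0.0483, 0.049]), (301, [0.5652, 0.0481, 0.0377])]
304 [(286, [0.6299, 0.0515, 0.0915]), (289, [0.6262, 0.0548, 0.0894]), (292, [0.6139, 0.0541, 0.0783]), (295, [0.5893, 0.048, 0.0543]), (298, [0.5761, 0.0475, 0.0425]), (301, [0.5713, 0.0508, 0.0394])]
306 [(286, [0.6339, 0.0534, 0.0916]), (289, [0.6281, 0.0556, 0.0872]), (292, [0.5934, 0.0444, 0.0522]), (295, [0.5909, 0.0486, 0.0515]), (298, [0.5774, 0.048, 0.0392]), (301, [0.5744, 0.0521, 0.0381])]
308 [(286, [0.6372, 0.0549, 0.091]), (289, [0.6285, 0.0557, 0.0835]), (292, [0.5962, 0.0456, 0.0506]), (295, [0.5949, 0.0504, 0.0513]), (298, [0.5822, 0.0501, 0.0397]), (301, [0.5795, 0.0543, 0.0388])]
310 [(286, [0.6418, 0.057, 0.0918]), (289, [0.6285, 0.0556, 0.0792]), (292, [0.5975, 0.0462, 0.0475]), (295, [0.5944, 0.0502, 0.0462]), (298, [0.5876, 0.0524, 0.0409]), (301, [0.584, 0.0563, 0.039])]
312 [(286, [0.6425, 0.0572, 0.0883]), (289, [0.6009, 0.0423, 0.0447]), (292, [0.5995, 0.047, 0.0451]), (295, [0.5942, 0.05, 0.0414]), (298, [0.5916, 0.0542, 0.0407]), (301, [0.587, 0.0575, 0.0377])]
```

View pics/s16.png

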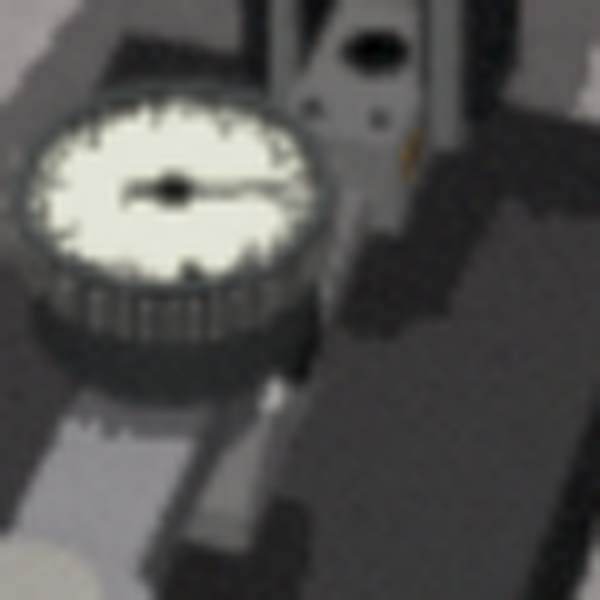

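Call:
play_rows([
  [0,0,0,0.002,0.0002,-0.0004,0.018],
  [0,0,0,0.005,0.0005,-0.0004,0.018],
  [0,0,0,0.008,0.0009,-0.0004,0.018],
  [0,0,0,0.011,0.0012,-0.0004,0.018],
  [0,0,0,0.014,0.0015,-0.0004,0.018],
  [0,0,0,0.014,0.0015,-0.0004,0.018],
])

```text
time: 19.4
ee_pos: [0.5071, 0.0308, 0.0455]
eef_rot: [-1.288, 1.157, 1.288]
wrist_force: [0.7, -0.0, -2.0]
width: 0.0208
```

```bash
python3 - <<'E'
from h import *
o=r.get_obs();print(o["time"],o["ee_pos"],o["wrist_force"],o["torque"],o["width"])
p,d=r.capture("scene");cv2.imwrite("pics/s17.png",cv2.resize(p[260:320,270:330],None,fx=10,fy=10,interpolation=cv2.INTER_CUBIC))
E
```

```text
19.4 [0.50713759 0.03075753 0.04546326] [ 0.71599585 -0.01849437 -1.96064712] [-0.04445685  0.02272077  0.02085042] 0.02077572321611824
```

View pics/s17.png

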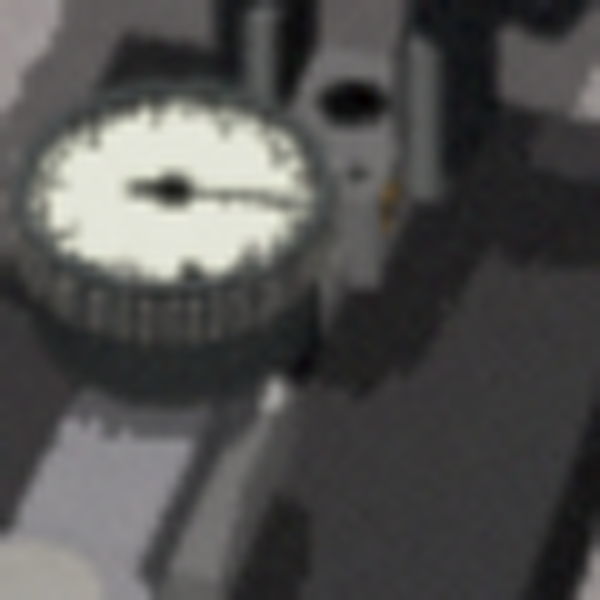

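Call:
play_rows([
  [0,0,0,0.002,0.0002,0,0.018],
  [0,0,0,0.005,0.0006,0,0.018],
  [0,0,0,0.008,0.001,0,0.018],
  [0,0,0,0.011,0.0013,0,0.018],
  [0,0,0,0.014,0.0016,0,0.018],
  [0,0,0,0.0152,0.0018,0,0.018],
  [0,0,0,0.0152,0.0018,0,0.018],
])

```text
time: 20.15
ee_pos: [0.5226, 0.0326, 0.0456]
eef_rot: [-1.288, 1.156, 1.287]
wrist_force: [0.2, -0.6, -2.7]
width: 0.0208
```

```bash
python3 - <<'E'
from h import *
o=r.get_obs();print(o["time"],o["ee_pos"],o["wrist_force"],o["torque"],o["width"])
p,d=r.capture("scene");cv2.imwrite("pics/s18.png",cv2.resize(p[260:320,270:330],None,fx=10,fy=10,interpolation=cv2.INTER_CUBIC))
dial('w18')
import pickle
P=pickle.load(open("pics/w18P.pkl","rb"));W=cloud("wrist",np.load("pics/w18d.npy"),P);Z=W[...,2]
p=o["ee_pos"];b=(np.abs(W[...,0]-.515)<.025)&(np.abs(W[...,1]-p[1]-.0015)<.012)&(Z>.056)&(Z<.063);print(rect(W[b][:,:2]),W[b][:,0].min())
b=(W[...,0]>.45)&(W[...,0]<.52)&(np.abs(W[...,1]-.03)<.05)&(Z>.036)&(Z<.044);q=W[b];print("stone front",q[:,0].min());
for y in (.0,.01,.05,.06):
  c=q[np.abs(q[:,1]-y)<.004]; print(y,np.percentile(c[:,0],1) if len(c) else None)
E
```

```text
20.15 [0.52256659 0.03258474 0.04560443] [ 0.17498428 -0.5789383  -2.69385698] [ 0.03406101 -0.00798222 -0.01147984] 0.020752160536286278
(array([525.8,  34.2]), array([28.5, 24. ]), 0.5505461692810059) 0.5114681210574363
stone front 0.47309484560498705
0.0 0.4820045346722479
0.01 0.4809338442606204
0.05 0.47650166821472884
0.06 0.4754303939739473
```

View pics/s18.png

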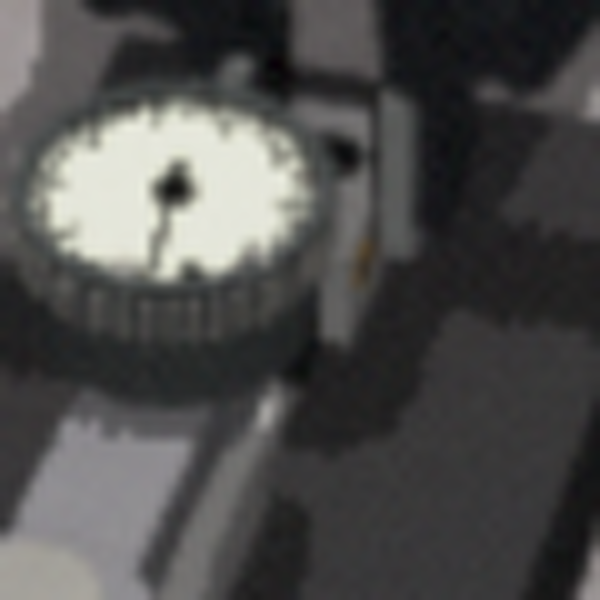

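View pics/w18.png

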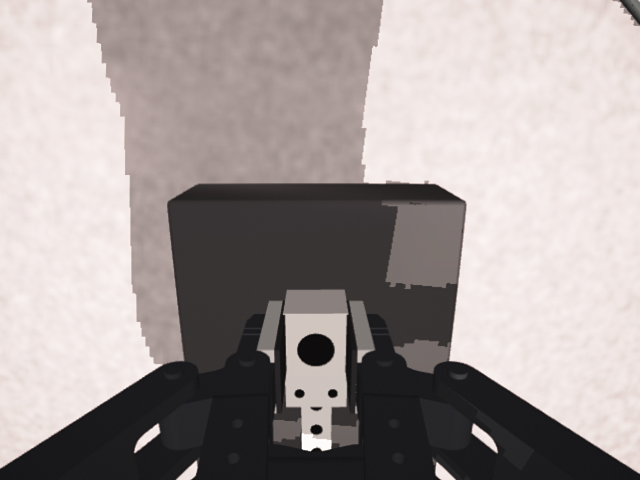

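Call:
play_rows([
  [0,0,0,0,0,-0.0004,0.018],
  [0,0,0,0,0,-0.0008,0.018],
  [0,0,0,0,0,-0.0008,0.018],
])

```text
time: 20.55
ee_pos: [0.5224, 0.0326, 0.0451]
eef_rot: [-1.288, 1.156, 1.287]
wrist_force: [0.2, -0.6, 1.2]
width: 0.0204
```

```bash
python3 - <<'E'
from h import *
o=r.get_obs();print(o["time"],o["ee_pos"],o["wrist_force"],o["torque"],o["width"])
E
```

```text
20.55 [0.52236304 0.03255683 0.0451167 ] [ 0.18650288 -0.63367288  1.15779391] [ 0.03327167 -0.17637868  0.02875673] 0.02042756621759621
```

Light contact with the stone. Releasing and backing off, then looking from above.

Call:
play_rows([
  [0,0,0,0,0,0,0.024],
  [0,0,0,0,0,0,0.034],
  [0,0,0,0,0,0,0.045],
  [0,0,0,0,0,0,0.045],
  [0,0,0,0,0,0.02,0.045],
  [0,0,0,-0.01,0,0.06,0.045],
  [0,0,0,-0.02,0,0.1,0.045],
  [0,0,0,-0.02,0,0.14,0.045],
  [0,0,0,0,0,0.17,0.06],
  [0,0,0,0.03,0.005,0.18,0.085],
])

```text
time: 21.55
ee_pos: [0.5528, 0.0373, 0.2291]
eef_rot: [-1.29, 1.153, 1.283]
wrist_force: [1.3, 0.8, 0.4]
width: 0.0725
```

Call:
play_rows([
  [0,0,0,0.03,0.003,0,0.085],
  [0,0,0,0.05,0.005,0,0.085],
  [0,0,0,0.054,0.005,0,0.085],
  [0,0,0,0.054,0.005,0,0.085],
])

```text
time: 21.95
ee_pos: [0.6057, 0.0425, 0.2241]
eef_rot: [-1.287, 1.158, 1.289]
wrist_force: [0.2, 1.3, 0.3]
width: 0.0849
```

```bash
python3 - <<'E'
from h import *
o=r.get_obs();print(o["time"],o["ee_pos"],o["wrist_force"],o["width"])
dial('w19')
import pickle
P=pickle.load(open("pics/w19P.pkl","rb"));W=cloud("wrist",np.load("pics/w19d.npy"),P);Z=W[...,2]
m=(Z>.03)&(Z<.046)&(np.hypot(W[...,0]-.58,W[...,1]-.04)<.16);print(rect(W[m][:,:2]))
b=(np.abs(W[...,0]-.525)<.04)&(np.abs(W[...,1]-.034)<.025)&(Z>.0575)&(Z<.063);print("block",rect(W[b][:,:2]),np.median(Z[b]))
p,d=r.capture("scene");cv2.imwrite("pics/s19.png",cv2.resize(p[200:340,250:390],None,fx=4,fy=4,interpolation=cv2.INTER_CUBIC))
E
```

```text
21.95 [0.60572853 0.04249624 0.2240672 ] [0.23804683 1.27155627 0.26206803] 0.08494481884747875
(array([587.8,  41.1]), array([219.1, 110.7]), 6.341493606567383)
block (array([532.2,  34.7]), array([37.5, 22.2]), 6.483744144439697) 0.059354394964970275
```

View pics/w19o.png

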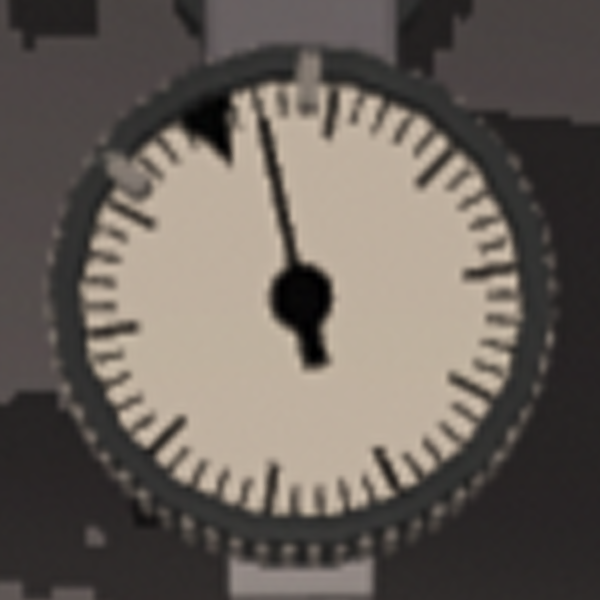

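View pics/w19.png

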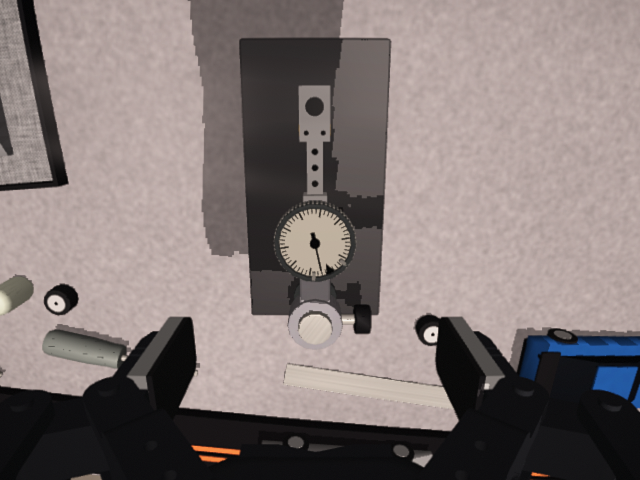

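```bash
python3 - <<'E'
from h import *
p,d=r.capture("scene");cv2.imwrite("pics/s20.png",p[150:390,100:400].repeat(2,0).repeat(2,1))
for n,dd in (("top",np.load("pics/t10d.npy")),("scene",d)):
  W=cloud(n,dd);Z=W[...,2]
  m=(np.abs(W[...,0]-.53)<.075)&(np.abs(W[...,1]+.243)<.03)&(Z>.008)&(Z<.035)
  q=W[m];print(n,rect(q[:,:2]),len(q))
  for x in np.arange(.465,.6,.015):
    c=q[np.abs(q[:,0]-x)<.006]
    if len(c): print(round(x,3),c[:,1].mean().round(4),np.percentile(c[:,2],[50,95]).round(4))
E
```

```text
top (array([ 526.9, -241.3]), array([ 55.4, 142.5]), 89.49242401123047) 712
0.465 -0.234 [0.0083 0.01  ]
0.48 -0.248 [0.0198 0.0222]
0.495 -0.247 [0.0196 0.0224]
0.51 -0.2436 [0.0194 0.0221]
0.525 -0.242 [0.0196 0.0224]
0.54 -0.2396 [0.0191 0.0217]
0.555 -0.2367 [0.0195 0.0219]
0.57 -0.235 [0.0196 0.0224]
0.585 -0.2345 [0.0138 0.0183]
scene (array([ 530.7, -242.6]), array([122.7,  20. ]), 9.447617530822754) 524
0.465 -0.2452 [0.0176 0.0176]
0.48 -0.248 [0.0185 0.0214]
0.495 -0.2457 [0.0184 0.0208]
0.51 -0.2437 [0.0186 0.0209]
0.525 -0.2416 [0.0186 0.0205]
0.54 -0.2389 [0.0184 0.0205]
0.555 -0.2376 [0.0183 0.0201]
0.57 -0.2346 [0.0187 0.0209]
0.585 -0.2343 [0.0134 0.0181]
```

View pics/s20.png

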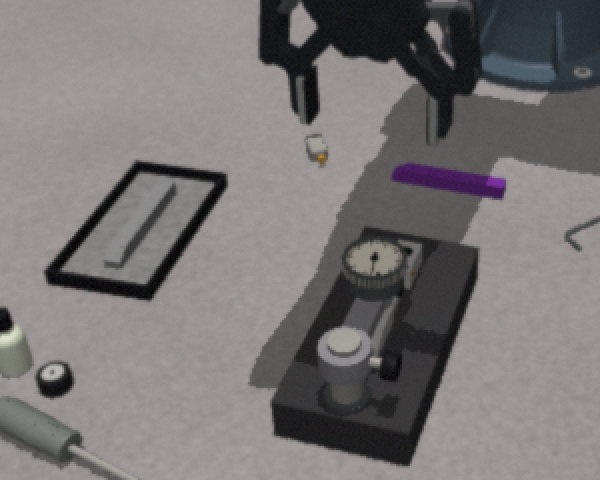

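The master is level in the tray (top at about 19.5 mm along its length). The spine is under the tip and the gripper is clear. Handing in.

```bash
python3 -c "
from plant import r
print(r.close_job())"
```

```text
the job is handed in; nothing more can be done
None
```

The job is done and was handed in at about 22 s of the 72 s allowed.

- **Zero setting:** I turned the rim about 72° counter-clockwise until the zero mark stood under the needle (both at about −27°). It was still there after I let go, and the mark had not moved in the last picture.
- **Master:** I drew it out along its length and lowered it until it touched the tray floor. Depth readings show it lying flat: its top is level at about 19.5 mm along its length, against 20 mm expected.
- **Spine:** I slid it in nose first, touching or skimming the stone (up to about 0.5 mm clear at times). The tip rests about 1 mm or less from the middle of the nose flat along the spine and about 0.4 mm to the side. That is within the measuring error; two measurements disagreed by about 1 mm along the spine.
- **Reading:** the needle settled about 15° clockwise past zero, which is about +0.4 mm and inside the tolerance clip. The plunger was far from its end stop.

**Drag on the way in:** part-way through the slide the spine wedged on the stone, with about 11 N back and 14 N up at the wrist, before it reached the tip. Raising it about 1 mm cleared this. The rest of the slide showed no drag, and I set it down gently before letting go.

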